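# Pack up the dry-fit bench

### The arm

A 6-joint arm with a two-finger parallel gripper is mounted at the origin on the work surface. World frame = base frame: x ahead of the robot, y to its left, z up, the work surface at z = 0. Lengths are in m, angles in degrees, forces in N, time in s.
With the tool pointing down it reaches from about 0.325 to 0.85 m from the base axis. Payload 4.4 kg.
Tool frame: the origin (TCP) lies between the finger pads; the fingertips stand 19 mm ahead of it and the grasp point (between the pads) is the TCP (arm.tip_extent is the distance from the TCP to the fingertips, in m); z points along the fingers, y is the direction in which the jaws open and shut (so a half turn about z gives the same grasp; the last joint's range is limited). The gripper opens to 94 mm and grips with 3 to 60 N. Pads are 16 mm wide; open, the fingers measure 119 mm over their backs; the gripper's body (75 mm by 177 mm) begins 78 mm behind the grasp point.
Start: joints at [-82.936, 11.837, 88.321, -0, 79.842, -8.623], TCP at [0.155, -0.554, 0.224] pointing down, gripper open.
Joint ranges: [-156.59, 156.59], [-49.26, 127.26], [12.9, 141.05], [-63.56, 243.56], [4.71, 150.69], [-161.64, 161.64]. Speed limits (degrees/s): [159.86, 159.86, 180, 180, 180, 180].

### API

Orientations are given as a 3x3 rotation matrix whose columns are the frame's x, y, z axes.
In Python, from plant import readout, camera, job, arm gives the robot as it stands. The module is installed in compiled form; this text tells all that it offers.
- The arm moves only by the tool arm_command, never from a script. Its argument "steps" is a list of rows, each an object with "rot": the turn, a rotation vector about the tool's x, y, z in degrees, a list of three; "translation": the shift along the tool's x, y, z in cm, a list of three; "hand": the finger opening in cm, from 0 to 9.4. A call has 1 to 12 rows; each row is the pose to reach, as a shift and turn from the pose measured when the call began, along the tool's axes at that moment; what a row does not reach only later rows make up. A row lasts 1/10 s, in which the tool goes at most 50 mm and 8.59 degrees, less where a joint would pass 70% of its speed; a pose out of reach is approached as far as the arm can. A call with a gripper value outside its range is refused whole. The fingers move at their own pace and stop on an object; "force" is the grip in N (left out, the last holds). Time passes only in rows, so rows that repeat a pose let the fingers close. It gives the time, the measured TCP pose, the force and the opening at its end, in the units of the state.
- readout.get_obs(): the state, without advancing time (a new reading comes with each control period).
- camera(name): name is "scene" or "top" or "wrist"; returns a dict with "pixels" (480x640x3 uint8, red, green, blue), "fx", "fy", "cx", "cy" (pixels), "position" and "attitude" of the camera in the world; the wrist camera has in their place "T_tool_cam" (4x4, takes a point from camera to tool coordinates, whose origin is the TCP and whose axes are the flange's). Camera axes: x right, y down, z forward; pixel columns grow to the right and rows downward; lengths in m; the calibration is good to about 2 mm. A picture is of the moment at which its call begins: read the wrist's pose just before it. There is no depth.
- job.hand_in(): hands the job in, once; it reports no verdict.
The state is a dict: "t": time; "joints": joint angles; "joint_velocities": joint speeds; "joint_torque": joint torques, N m; "eef_pos": TCP position; "tcp_rot": TCP orientation; "wrist_force": force on the tool from outside, world axes, zero at the start; "wrist_torque": the same for the moment, N m; "grip_width": opening from 0.0 (shut) to 1.0 (fully open).
Only numpy, scipy, OpenCV 4.12 (cv2) and the standard library are available. Lean on these libraries where they do the work, as an engineer would, in place of code of your own. Each camera call takes 0.05 s, during which the arm holds its last target.

### The job

The dry fit has been checked, so clear this end of the bench: pull the forked uprights up off the rail board in the jig and drop them in the wooden crate for glue-up, drop the loose offcuts lying on the bench in the grey scrap tub, and hang the ear defenders over the steel bar, one cup on each side, clear of the bench. Leave the mallet, the stack of boards and the glue bottle where they are.

Things in the scene. Friction and masses are not known exactly. Their poses are not given: they have to be found in the camera images.
- crate: the open wooden parts crate, fixed, 160 mm (x) by 180 mm (y) by 90 mm high, walls and floor 8 mm; origin: centre of its underside on the bench. Crate and tub may have changed places
- tub: the open grey plastic scrap tub, fixed, 160 mm (x) by 180 mm (y) by 90 mm high, walls and floor 4 mm with a narrow rolled rim; origin: centre of its underside on the bench
- jig: the dry-fit jig, fixed: ply base 85 x 310 x 18 mm, and on it a pine board on edge along the jig's y, 18 mm thick, 300 mm long, its top 78 mm above the bench, held at each end in a block (56 mm in x, 26 mm in y, 139 mm from the middle, 68 mm high). Uprights sit at y about -85, 0, 85 mm. Origin: centre of the base's underside
- bar_top (a point): the hanging bar: a round steel bar 16 mm in diameter along this frame's y, on two posts 18 mm in diameter and 300 mm apart, fixed. This point is the top of the bar midway between the posts, 172 mm above the bench; z up
- upright1: forked pine upright, block 36 (x) x 44 (y) x 100 mm (z); origin: its centre. A slot 19 mm wide, 32 mm deep runs along y through the foot (-z end) between 8.5 mm cheeks. At the start it sits fork down astride the jig's board, axes as the jig's, its top 146 mm above the bench: a snug fit that slides straight up with a pull of 5 to 20 N over the first 30 mm. 90 g. May be absent
- upright2: forked pine upright, block 36 (x) x 44 (y) x 100 mm (z); origin: its centre. A slot 19 mm wide, 32 mm deep runs along y through the foot (-z end) between 8.5 mm cheeks. At the start it sits fork down astride the jig's board, axes as the jig's, its top 146 mm above the bench: a snug fit that slides straight up with a pull of 5 to 20 N over the first 30 mm. 90 g. May be absent
- upright3: forked pine upright, block 36 (x) x 44 (y) x 100 mm (z); origin: its centre. A slot 19 mm wide, 32 mm deep runs along y through the foot (-z end) between 8.5 mm cheeks. At the start it sits fork down astride the jig's board, axes as the jig's, its top 146 mm above the bench: a snug fit that slides straight up with a pull of 5 to 20 N over the first 30 mm. 90 g. May be absent
- offcut1: a loose pine offcut, 70 x 44 x 22 mm (x, y, z), lying flat on the bench at the start; origin: centre of the block. May be absent
- offcut2: a loose pine offcut, 56 x 36 x 22 mm (x, y, z), lying flat on the bench at the start; origin: centre of the block. May be absent
- offcut3: a loose pine offcut, a strip 84 x 30 x 22 mm (x, y, z), lying flat on the bench at the start; origin: centre of the block. May be absent
- offcut4: a loose pine offcut, a half-lapped end 72 x 40 x 22 mm (x, y, z) whose +x half is only 11 mm thick (the lower half); 30 g, lying flat on the bench at the start; origin: centre of the block. May be absent
- defenders1: ear defenders standing upright on two cups, 165 mm high. x runs cup to cup (148 mm over all), y along the band's width, z up; origin: at bench level midway between the cups. Cups 84 mm high, 66 mm in y, from 35 to 74 mm off the middle in x. The headband's crown is a flat pad 62 (x) x 30 (y) x 14 mm thick, its top 165 mm up: grip it across the 30 mm. 0.2 kg. May be absent
- defenders1_crown (a point): the middle of the underside of that headband's crown pad, 151 mm above the cups' feet; axes as the ear defenders'
- defenders2: ear defenders standing upright on two cups, 165 mm high. x runs cup to cup (148 mm over all), y along the band's width, z up; origin: at bench level midway between the cups. Cups 84 mm high, 66 mm in y, from 35 to 74 mm off the middle in x. The headband's crown is a flat pad 62 (x) x 30 (y) x 14 mm thick, its top 165 mm up: grip it across the 30 mm. 0.2 kg. May be absent
- defenders2_crown (a point): the middle of the underside of that headband's crown pad, 151 mm above the cups' feet; axes as the ear defenders'
- mallet: bystander: a wooden joiner's mallet lying at the far edge of the work
- boards: bystander: a stack of three pine boards
- glue: bystander: a white glue bottle, 170 mm high, standing
Mind the look-alikes: they are no part of the job. Leave any yellow look-alike of the offcut4 alone. Leave any blue look-alike of the upright1 alone.

How it is judged:
By the outcome, as a careful person would: the job done as asked, in the order asked, and still so for the second after the job is handed in, with the robot touching nothing.
Of upright1, upright2, upright3 only 2 to 3 are there at a start; the rules pass over those that are not, and their reading is None.
Of offcut1, offcut2, offcut3, offcut4 only 3 to 4 are there at a start; the rules pass over those that are not, and their reading is None.
Of defenders1, defenders2 only 1 to 2 are there at a start; the rules pass over those that are not, and their reading is None.
At some moment in a run one of offcut1, offcut2, offcut3, offcut4 may be knocked a few centimetres aside while the robot is not near it.
It also fails if it takes over 210 s, if anything falls off the work surface, if the arm or the gripper's body presses on something with over 40 N, if the wrist force passes 120 N, or if a joint passes its speed limit or range.

## Working session

There is one attempt and no reset: what is moved stays moved. The work goes in short steps, Python scripts to look and compute and a tool call to move; the robot and the scene stay as the last step left them, time stands still between calls to the robot, and variables do not carry over. Pictures are saved under pics/ and viewed, and the job is handed in when it is done.

Besides the shell and the picture viewer there is one more tool, called after "Emit:" by a JSON object that holds its "api" and its "payload", one argument or row to a line. arm_command: Moves the arm, as the interface text tells. Its arguments: {"type":"object","properties":{"steps":{"type":"array","items":{"type":"object","properties":{"rot":{"type":"array","items":{"type":"number"}},"translation":{"type":"array","items":{"type":"number"}},"hand":{"type":"number"}}}},"force":{"type":"number"}},"required":["steps"]}

```bash
ls; mkdir -p pics; python3 - <<'E'
from plant import readout,camera,job,arm
import cv2,numpy as np
o=readout.get_obs();print({k:np.round(v,3).tolist() for k,v in o.items()})
for n in("scene","top","wrist"):
    c=camera(n);cv2.imwrite(f"pics/{n}0.png",c["pixels"][:,:,::-1])
    print(n,{k:np.round(v,4).tolist() for k,v in c.items() if k!="pixels"})
E
```

```text
pics
{'t': 0.0, 'joints': [-82.935, 11.884, 88.403, -0.001, 79.841, -8.623], 'joint_velocities': [-0.039, -0.013, -0.0, 0.003, -0.046, -0.006], 'joint_torque': [0.001, -37.087, -28.142, 0.07, 0.036, -0.0], 'eef_pos': [0.155, -0.553, 0.223], 'tcp_rot': [[0.963, 0.27, -0.0], [0.27, -0.963, 0.002], [0.0, -0.002, -1.0]], 'wrist_force': [0.1, -0.689, -0.06], 'wrist_torque': [0.051, 0.035, -0.049], 'grip_width': 1.0}
scene {'fx': 578.6512, 'fy': 578.6512, 'cx': 319.0637, 'cy': 235.0492, 'position': [1.3691, 0.4262, 1.1002], 'attitude': [[-0.4481, 0.642, -0.6221], [0.8939, 0.3147, -0.3191], [-0.0091, -0.6991, -0.715]]}
top {'fx': 536.4667, 'fy': 536.4667, 'cx': 312.2484, 'cy': 241.924, 'position': [0.4371, -0.0169, 1.2758], 'attitude': [[-0.0234, -0.9948, 0.099], [-0.9996, 0.0251, 0.0161], [-0.0185, -0.0985, -0.995]]}
wrist {'fx': 374.3705, 'fy': 374.3705, 'cx': 318.7103, 'cy': 243.1649, 'T_tool_cam': [[0.0002, -0.9639, -0.2663, 0.0766], [1.0, 0.0001, 0.0004, 0.0001], [-0.0004, -0.2663, 0.9639, -0.1604], [0.0, 0.0, 0.0, 1.0]]}
```

View pics/scene0.png

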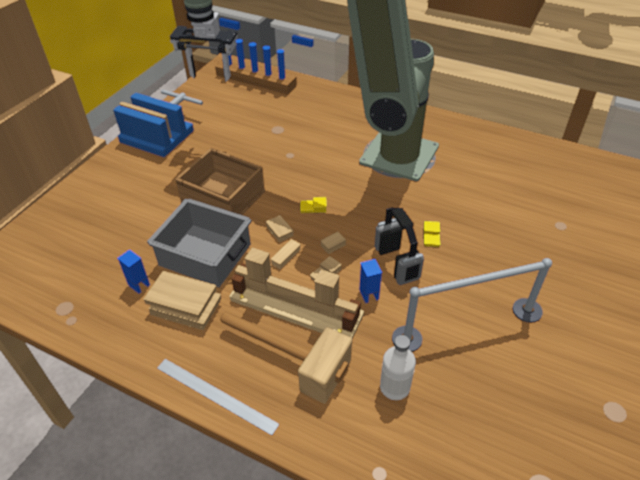

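View pics/top0.png

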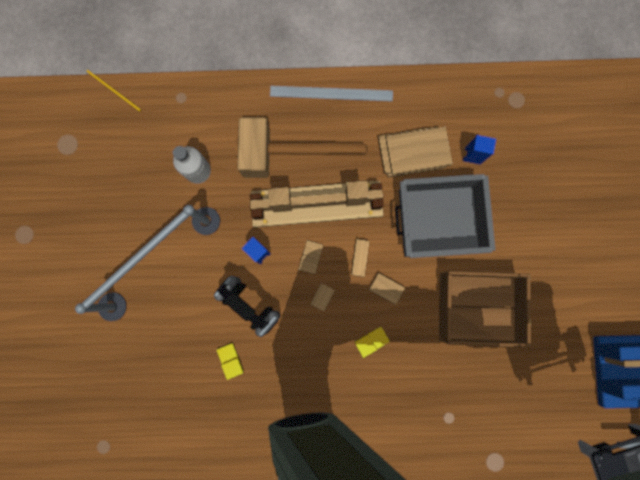

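View pics/wrist0.png

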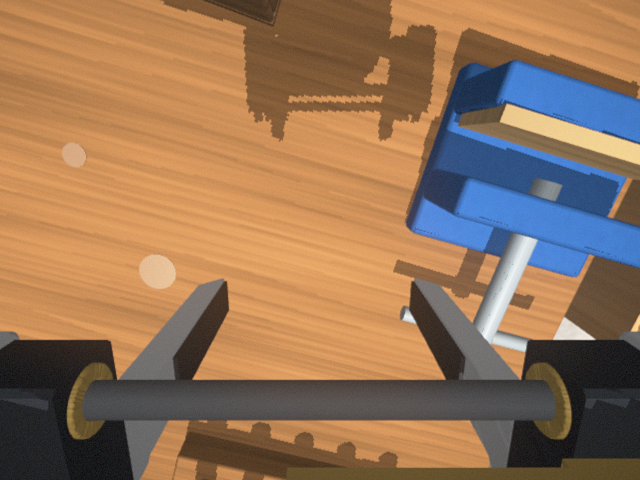

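```bash
cat > h.py <<'E'
import numpy as np,cv2
from plant import readout,camera,job,arm
from scipy.spatial.transform import Rotation as R
def obs():
    o=readout.get_obs();return np.array(o["eef_pos"]),np.array(o["tcp_rot"]),o
def grab(n,save=None):
    p,Rt,o=obs();c=camera(n)
    if n=="wrist":
        T=np.array(c["T_tool_cam"]);c["position"]=p+Rt@T[:3,3];c["attitude"]=Rt@T[:3,:3]
    c["position"]=np.array(c["position"]);c["attitude"]=np.array(c["attitude"])
    if save:
        cv2.imwrite(f"pics/{save}.png",c["pixels"][:,:,::-1])
    return c
def ray(c,uv):
    d=np.array([(uv[0]-c["cx"])/c["fx"],(uv[1]-c["cy"])/c["fy"],1.]);return c["attitude"]@d
def plane(c,uv,z):
    d=ray(c,uv);return c["position"]+d*(z-c["position"][2])/d[2]
def tri(c1,u1,c2,u2):
    a,b=ray(c1,u1),ray(c2,u2);a/=np.linalg.norm(a);b/=np.linalg.norm(b)
    s=np.linalg.lstsq(np.c_[a,-b],c2["position"]-c1["position"],rcond=None)[0]
    p,q=c1["position"]+a*s[0],c2["position"]+b*s[1]
    return (p+q)/2,np.linalg.norm(p-q)
def proj(c,P):
    v=c["attitude"].T@(np.asarray(P)-c["position"]);return np.array([c["fx"]*v[0]/v[2]+c["cx"],c["fy"]*v[1]/v[2]+c["cy"]])
def crop(c,x,y,w,h,k,name):
    im=c["pixels"][y:y+h,x:x+w,::-1];cv2.imwrite(f"pics/{name}.png",cv2.resize(im,None,fx=k,fy=k,interpolation=cv2.INTER_CUBIC))
def move(target,yaw=None,tilt0=True):
    """delta for arm_command: translation cm in tool axes, rot vec deg; yaw = world angle of the tool y axis (deg), tool down"""
    p,Rt,o=obs()
    t=Rt.T@(np.asarray(target)-p)*100
    if yaw is None: yaw=np.degrees(np.arctan2(Rt[1,1],Rt[0,1]))
    y0=np.degrees(np.arctan2(Rt[1,1],Rt[0,1]))
    best=None
    for k in(-180,0,180,360):
        d=yaw+k-y0
        d=(d+180)%360-180
        j6=o["joints"][5]-0
        yy=np.radians(y0+d);Y=np.array([np.cos(yy),np.sin(yy),0]);Z=np.array([0,0,-1.]);X=np.cross(Y,Z)
        r=R.from_matrix(Rt.T@np.c_[X,Y,Z]).as_rotvec(degrees=True)
        if best is None or np.linalg.norm(r)<np.linalg.norm(best): best=r
    print("trans",np.round(t,2),"rot",np.round(best,2),"j6",round(o["joints"][5],1))
E
python3 - <<'E'
from h import *
c=grab("top");crop(c,230,160,200,150,4,"topA");crop(c,70,190,230,190,3,"topB")
c=grab("scene");crop(c,220,180,200,150,4,"scA")
E
```

```text
(no output)
```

View pics/topA.png

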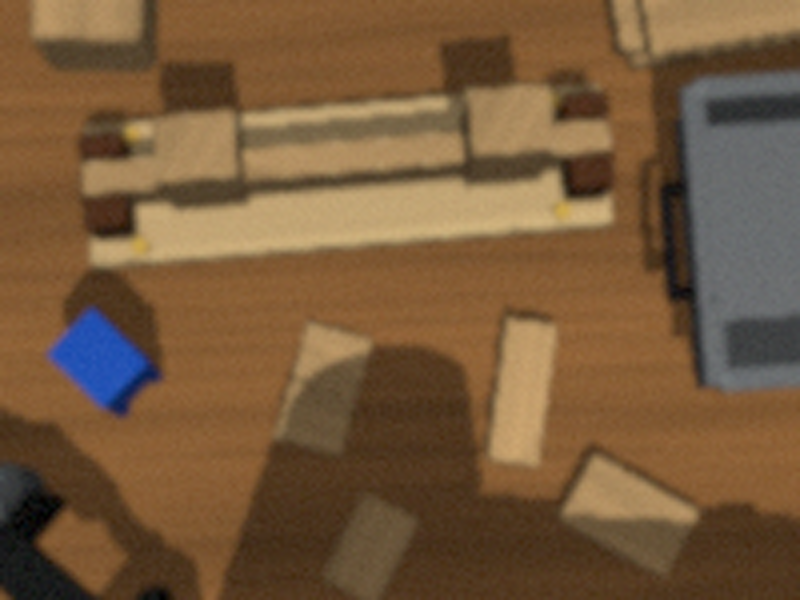

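View pics/scA.png

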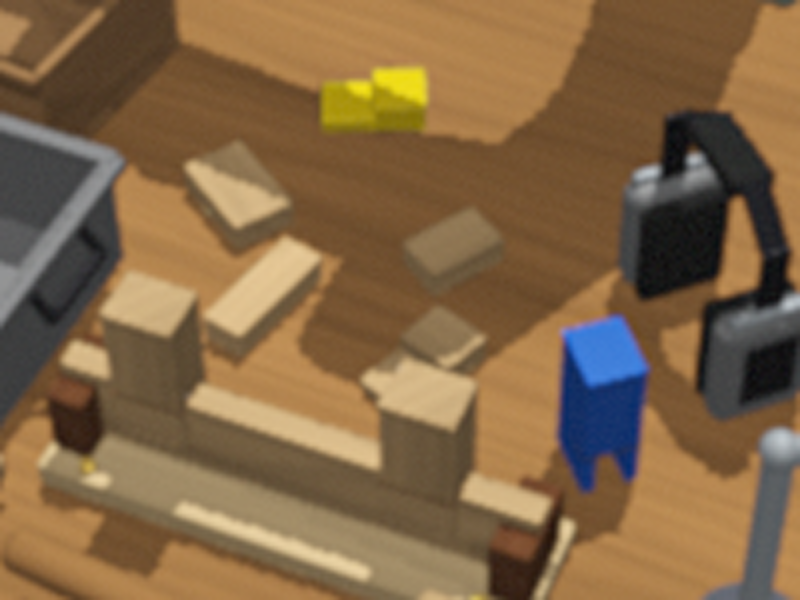

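View pics/topB.png

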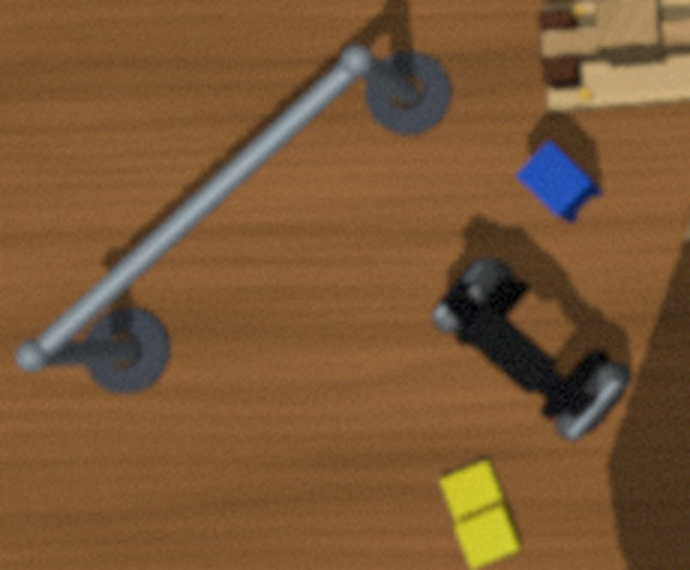

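```bash
python3 - <<'E'
from h import *
t=grab("top");s=grab("scene")
f=lambda x,y:(230+x/4,160+y/4)
g=lambda x,y:(220+x/4,180+y/4)
# upright top corners: order matching by triangulated centre
A_t=np.mean([f(160,112),f(237,108),f(240,180),f(155,182)],0);A_s=np.mean([g(393,362),g(477,380),g(465,428),g(380,403)],0)
B_t=np.mean([f(468,90),f(550,85),f(553,150),f(470,155)],0);B_s=np.mean([g(125,273),g(200,292),g(180,338),g(102,314)],0)
for n,a,b in(("A",A_t,A_s),("B",B_t,B_s)): print(n,tri(t,a,s,b),plane(t,a,.146),plane(s,b,.146))
b=lambda x,y:(70+x/3,190+y/3)
print("bar ends",plane(t,b(355,60),.164),plane(t,b(30,355),.164),plane(s,(413,292),.164),plane(s,(547,264),.164))
print(tri(t,b(355,60),s,(413,292)),tri(t,b(30,355),s,(547,264)))
print("crown",plane(t,b(520,355),.165))
# crates rims
for n,cs in(("tub",[(401,180),(489,176),(494,254),(405,257)]),("crate",[(448,272),(527,275),(527,347),(440,344)])):
    P=np.array([plane(t,u,.09) for u in cs]);print(n,P.round(3).tolist(),P.mean(0))
for n,l in(("o1",[f(308,322),f(370,343),f(340,455),f(275,440)]),("o3",[f(508,313),f(556,320),f(542,467),f(489,459)]),("o2",[f(365,495),f(417,522),f(375,600),f(325,572)]),("o?",[f(595,452),f(698,517),f(665,572),f(562,515)])):
    P=np.array([plane(t,u,.022) for u in l]);print(n,P.mean(0).round(3),[round(np.linalg.norm(P[i]-P[i-1]),3) for i in range(4)])
E
```

```text
A (array([0.64798772, 0.07153678, 0.14523075]), np.float64(0.005486067058192681)) [0.64901852 0.0689995  0.146     ] [0.6474234  0.07431293 0.146     ]
B (array([ 0.65738056, -0.09579083,  0.1447621 ]), np.float64(0.005052862950032958)) [ 0.6583319  -0.09796211  0.146     ] [ 0.65746733 -0.0926784   0.146     ]
bar ends [0.6217381  0.26016009 0.164     ] [0.42144549 0.48589438 0.164     ] [0.61604746 0.25574417 0.164     ] [0.41682441 0.48684312 0.164     ]
(array([0.62095169, 0.25769978, 0.17065574]), np.float64(0.001702324546036742)) (array([0.42109763, 0.48558985, 0.16735834]), np.float64(0.0023454405659643993))
crown [0.41367956 0.14621084 0.165     ]
tub [[0.689, -0.2, 0.09], [0.693, -0.396, 0.09], [0.518, -0.397, 0.09], [0.516, -0.202, 0.09]] [ 0.60428516 -0.29883068  0.09      ]
crate [[0.481, -0.295, 0.09], [0.47, -0.467, 0.09], [0.315, -0.457, 0.09], [0.325, -0.27, 0.09]] [ 0.3979413  -0.37207181  0.09      ]
o1 [0.525 0.008 0.022] [np.float64(0.072), np.float64(0.038), np.float64(0.068), np.float64(0.039)]
o3 [ 0.523 -0.11   0.022] [np.float64(0.086), np.float64(0.028), np.float64(0.087), np.float64(0.031)]
o2 [ 0.433 -0.018  0.022] [np.float64(0.05), np.float64(0.034), np.float64(0.051), np.float64(0.033)]
o? [ 0.449 -0.169  0.022] [np.float64(0.041), np.float64(0.07), np.float64(0.037), np.float64(0.068)]
```

```bash
python3 - <<'E'
from h import *
move([.60,-.02,.36],-87)
E
```

```text
trans [ 57.22 -39.34 -13.56] rot [-0.03  0.   12.69] j6 -8.6
```

Emit:
{"api": "arm_command", "payload": {
  "steps": [
    {"translation": [0, 0, -5], "rot": [0, 0, 0], "hand": 9.4},
    {"translation": [0, 0, -10], "rot": [0, 0, 0], "hand": 9.4},
    {"translation": [57.2, -39.3, -13.6], "rot": [0, 0, 12.7], "hand": 9.4},
    {"translation": [57.2, -39.3, -13.6], "rot": [0, 0, 12.7], "hand": 9.4},
    {"translation": [57.2, -39.3, -13.6], "rot": [0, 0, 12.7], "hand": 9.4},
    {"translation": [57.2, -39.3, -13.6], "rot": [0, 0, 12.7], "hand": 9.4},
    {"translation": [57.2, -39.3, -13.6], "rot": [0, 0, 12.7], "hand": 9.4},
    {"translation": [57.2, -39.3, -13.6], "rot": [0, 0, 12.7], "hand": 9.4},
    {"translation": [57.2, -39.3, -13.6], "rot": [0, 0, 12.7], "hand": 9.4},
    {"translation": [57.2, -39.3, -13.6], "rot": [0, 0, 12.7], "hand": 9.4},
    {"translation": [57.2, -39.3, -13.6], "rot": [0, 0, 12.7], "hand": 9.4},
    {"translation": [57.2, -39.3, -13.6], "rot": [0, 0, 12.7], "hand": 9.4}
  ]
}}

```text
t: 1.55
eef_pos: [0.4762, -0.1681, 0.3507]
tcp_rot: [[0.999, 0.052, 0.001], [0.052, -0.999, -0.0], [0.001, 0.0, -1.0]]
wrist_force: [0.5, 0.2, -0.0]
grip_width: 1.004
```

```bash
python3 - <<'E'
from h import *
p,r,o=obs();print(p.round(3),r.round(3).tolist(),o["t"])
move([.60,-.02,.36],-87)
E
```

```text
[ 0.476 -0.168  0.351] [[0.999, 0.052, 0.001], [0.052, -0.999, -0.0], [0.001, 0.0, -1.0]] 1.55
trans [ 13.14 -14.15  -0.93] rot [ 0.   -0.04 -0.01] j6 57.7
```

Emit:
{"api": "arm_command", "payload": {
  "steps": [
    {"translation": [13.1, -14.2, -0.9], "rot": [0, 0, 0], "hand": 9.4},
    {"translation": [13.1, -14.2, -0.9], "rot": [0, 0, 0], "hand": 9.4},
    {"translation": [13.1, -14.2, -0.9], "rot": [0, 0, 0], "hand": 9.4},
    {"translation": [13.1, -14.2, -0.9], "rot": [0, 0, 0], "hand": 9.4},
    {"translation": [13.1, -14.2, -0.9], "rot": [0, 0, 0], "hand": 9.4},
    {"translation": [13.1, -14.2, -0.9], "rot": [0, 0, 0], "hand": 9.4},
    {"translation": [13.1, -14.2, -0.9], "rot": [0, 0, 0], "hand": 9.4}
  ]
}}

```text
t: 2.25
eef_pos: [0.599, -0.0204, 0.3596]
tcp_rot: [[0.999, 0.051, -0.0], [0.051, -0.999, -0.001], [-0.0, 0.001, -1.0]]
wrist_force: [0.2, 0.0, -0.5]
grip_width: 1.002
```

```bash
python3 - <<'E'
from h import *
c=grab("wrist","w1")
E
```

```text
(no output)
```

View pics/w1.png

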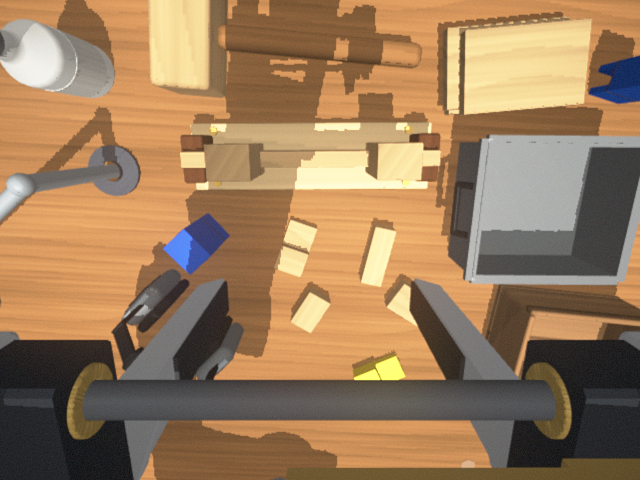

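```bash
python3 - <<'E'
from h import *
c=grab("wrist");crop(c,170,110,290,100,2.7,"w1up");crop(c,260,200,180,140,4,"w1off")
E
```

```text
(no output)
```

View pics/w1up.png

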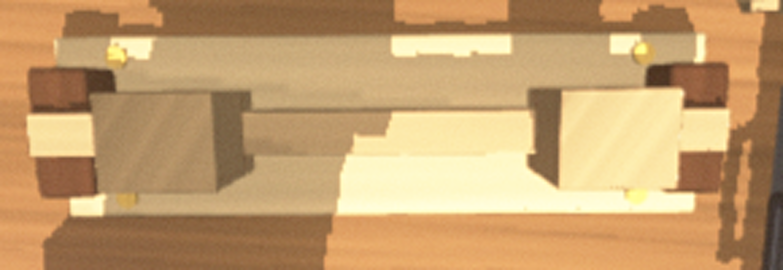

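View pics/w1off.png

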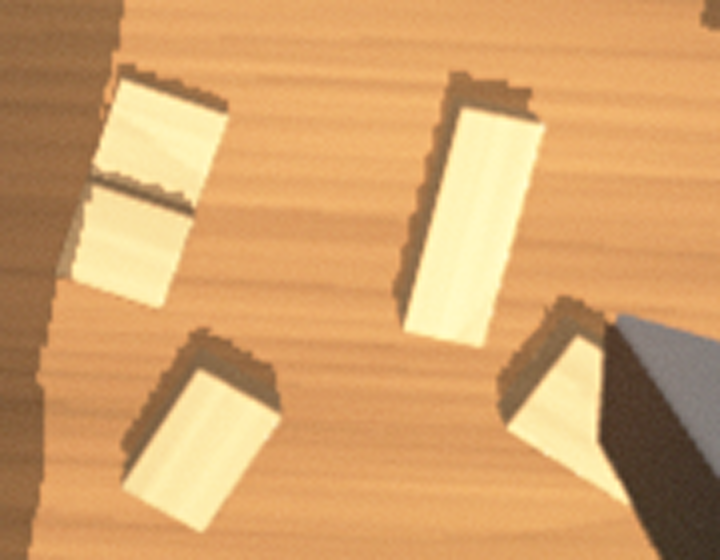

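```bash
python3 - <<'E'
from h import *
c=grab("wrist");t=grab("top")
f=lambda x,y:np.array((170+x/2.7,110+y/2.7))
A=[f(95,92),f(214,93),f(216,191),f(93,186)];B=[f(560,89),f(683,89),f(682,190),f(558,188)]
for n,l in(("A",A),("B",B)):
    P=np.array([plane(c,u,.146) for u in l]);print(n,P.mean(0).round(4),P.round(3).tolist())
for n,x,y in(("A",279.5,196.4),("B",357.5,190)):
    l=A if n=="A" else B
    print(tri(c,np.mean(l,0),t,(x,y)))
o=[f for f in ()]
g=lambda x,y:np.array((260+x/4,200+y/4))
for n,l,z in(("half",[g(122,80),g(228,114),g(163,307),g(72,275)],.018),("o3",[g(461,105),g(544,123),g(485,347),g(404,329)],.022),("o2",[g(203,370),g(280,413),g(205,532),g(122,487)],.022)):
    P=np.array([plane(c,u,z) for u in l]);d=P[2]-P[1];print(n,P.mean(0).round(3),[round(np.linalg.norm(P[i]-P[i-1]),3) for i in range(4)],"long dir",np.degrees(np.arctan2(d[1],d[0])).round(1))
move([.649,.071,.20],-87)
E
```

```text
A [0.6499 0.0709 0.146 ] [[0.666, 0.092, 0.146], [0.668, 0.049, 0.146], [0.633, 0.049, 0.146], [0.633, 0.094, 0.146]]
B [ 0.6589 -0.0979  0.146 ] [[0.675, -0.074, 0.146], [0.678, -0.118, 0.146], [0.642, -0.122, 0.146], [0.64, -0.077, 0.146]]
(array([0.64954896, 0.06991412, 0.14607607]), np.float64(0.002165306241920403))
(array([ 0.65891548, -0.09819165,  0.1436682 ]), np.float64(0.0004565017059759951))
half [0.527 0.006 0.018] [np.float64(0.073), np.float64(0.038), np.float64(0.074), np.float64(0.034)] long dir 164.7
o3 [ 0.522 -0.108  0.022] [np.float64(0.083), np.float64(0.029), np.float64(0.084), np.float64(0.03)] long dir 171.5
o2 [ 0.433 -0.018  0.022] [np.float64(0.055), np.float64(0.032), np.float64(0.055), np.float64(0.035)] long dir 153.1
trans [ 5.43 -8.92 16.01] rot [ 0.02 -0.06 -0.13] j6 76.9
```

Emit:
{"api": "arm_command", "payload": {
  "force": 45,
  "steps": [
    {"translation": [5.5, -8.9, 10], "rot": [0, 0, 0], "hand": 9.4},
    {"translation": [5.5, -8.9, 16], "rot": [0, 0, 0], "hand": 9.4},
    {"translation": [5.5, -8.9, 16], "rot": [0, 0, 0], "hand": 9.4},
    {"translation": [5.5, -8.9, 16], "rot": [0, 0, 0], "hand": 9.4},
    {"translation": [5.5, -8.9, 16], "rot": [0, 0, 0], "hand": 9.4},
    {"translation": [5.5, -8.9, 19], "rot": [0, 0, 0], "hand": 9.4},
    {"translation": [5.5, -8.9, 22], "rot": [0, 0, 0], "hand": 9.4},
    {"translation": [5.5, -8.9, 24], "rot": [0, 0, 0], "hand": 9.4},
    {"translation": [5.5, -8.9, 24], "rot": [0, 0, 0], "hand": 9.4},
    {"translation": [5.5, -8.9, 24], "rot": [0, 0, 0], "hand": 9.4}
  ]
}}

```text
t: 3.45
eef_pos: [0.6508, 0.0697, 0.1223]
tcp_rot: [[0.999, 0.049, 0.004], [0.049, -0.999, -0.001], [0.004, 0.001, -1.0]]
wrist_force: [0.7, -0.7, 0.6]
grip_width: 0.997
```

```bash
python3 - <<'E'
from h import *
c=grab("wrist","w2")
E
```

```text
(no output)
```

View pics/w2.png

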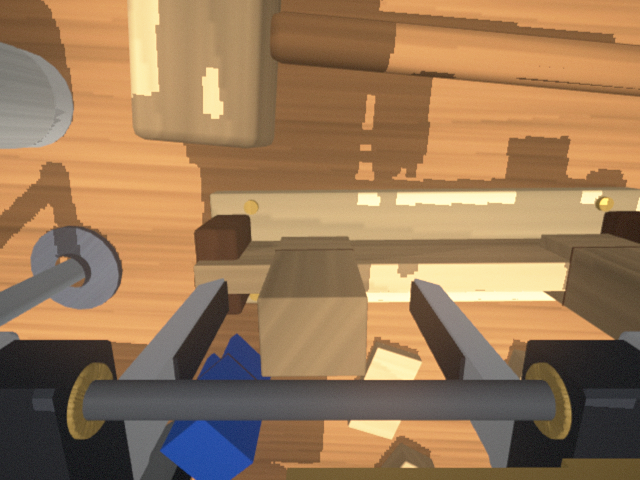

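Emit:
{"api": "arm_command", "payload": {
  "force": 45,
  "steps": [
    {"translation": [0, 0, 0.1], "rot": [0, 0, 0], "hand": 3.5},
    {"translation": [0, 0, 0.1], "rot": [0, 0, 0], "hand": 3.5},
    {"translation": [0, 0, 0.1], "rot": [0, 0, 0], "hand": 3.5},
    {"translation": [0, 0, 0.1], "rot": [0, 0, 0], "hand": 3.5},
    {"translation": [0, 0, 0.1], "rot": [0, 0, 0], "hand": 3.5},
    {"translation": [0, 0, 0.1], "rot": [0, 0, 0], "hand": 3.5},
    {"translation": [0, 0, 0.1], "rot": [0, 0, 0], "hand": 3.5},
    {"translation": [0, 0, 0.1], "rot": [0, 0, 0], "hand": 3.5}
  ]
}}

```text
t: 4.3
eef_pos: [0.6513, 0.0717, 0.1222]
tcp_rot: [[0.999, 0.049, 0.005], [0.049, -0.999, 0.002], [0.005, -0.002, -1.0]]
wrist_force: [0.2, 5.1, 1.3]
grip_width: 0.466
```

Emit:
{"api": "arm_command", "payload": {
  "steps": [
    {"translation": [0, 0, -0.6], "rot": [0, 0, 0], "hand": 3.5},
    {"translation": [0, 0, -1.4], "rot": [0, 0, 0], "hand": 3.5},
    {"translation": [0, 0, -2.2], "rot": [0, 0, 0], "hand": 3.5},
    {"translation": [0, 0, -3.0], "rot": [0, 0, 0], "hand": 3.5},
    {"translation": [0, 0, -4.0], "rot": [0, 0, 0], "hand": 3.5},
    {"translation": [0, 0, -7], "rot": [0, 0, 0], "hand": 3.5},
    {"translation": [0, 0, -11], "rot": [0, 0, 0], "hand": 3.5},
    {"translation": [0, 0, -14], "rot": [0, 0, 0], "hand": 3.5},
    {"translation": [0, 0, -14], "rot": [0, 0, 0], "hand": 3.5}
  ]
}}

```text
t: 5.2
eef_pos: [0.654, 0.071, 0.2714]
tcp_rot: [[0.999, 0.049, 0.019], [0.049, -0.999, 0.002], [0.019, -0.001, -1.0]]
wrist_force: [0.8, -0.4, -0.1]
grip_width: 0.465
```

```bash
python3 - <<'E'
from h import *
c=grab("wrist","w3")
t=grab("top","top1")
s=grab("scene","sc1");crop(t,380,160,160,200,3,"topC")
move([.40,-.375,.26],-90)
E
```

```text
trans [-27.16  43.33   0.  ] rot [-0.12 -0.25  2.82] j6 85.8
```

View pics/w3.png

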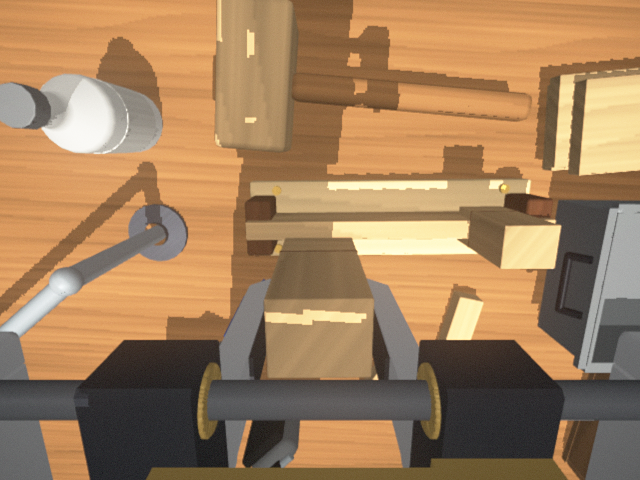

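View pics/topC.png

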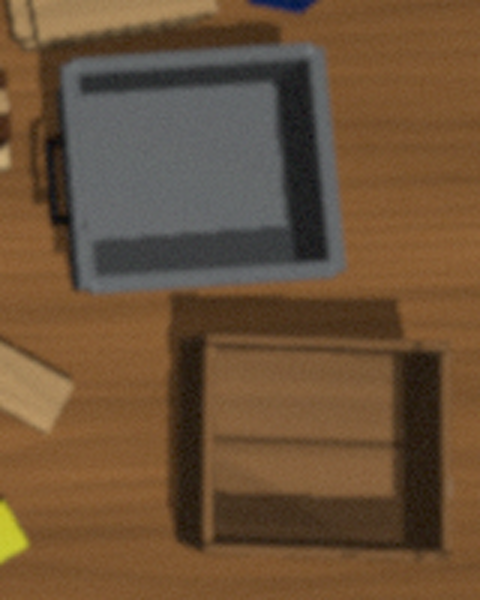

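View pics/sc1.png

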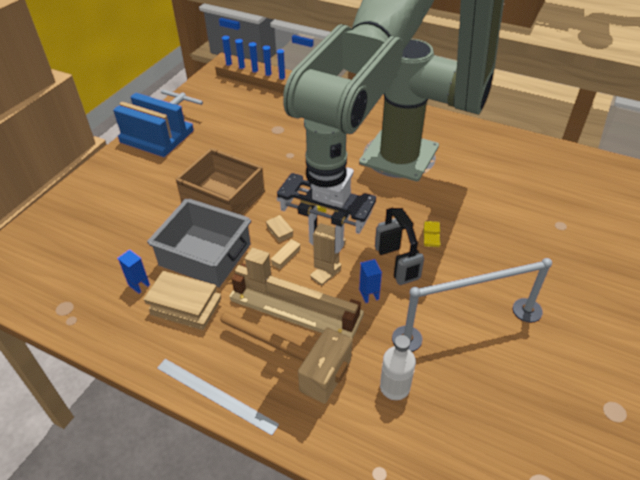

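```bash
python3 - <<'E'
from h import *
t=grab("top");s=grab("scene")
P=np.array([plane(t,u,.09) for u in[(448.3,273),(528,276.5),(527,343),(448,342.5)]]);C=P.mean(0);print(P.round(3).tolist(),C)
print("tub",np.mean([plane(t,u,.09) for u in[(401,180),(488,175.5),(494,250),(407,256.5)]],0))
for d in([.0,.04,.26],[.0,-.04,.26]): move(C*[1,1,0]+d,-90)
E
```

```text
[[0.479, -0.295, 0.09], [0.467, -0.469, 0.09], [0.323, -0.458, 0.09], [0.328, -0.287, 0.09]] [ 0.39939598 -0.37719586  0.09      ]
tub [ 0.60704143 -0.29952788  0.09      ]
trans [-26.96  39.56  -0.12] rot [-0.14 -0.06  2.83] j6 85.8
trans [-27.36  47.55  -0.14] rot [-0.14 -0.06  2.83] j6 85.8
```

```bash
python3 - <<'E'
from h import *
move([.363,-.375,.26],-93)
E
```

```text
trans [-30.78  43.16  -0.14] rot [-0.14 -0.05  5.83] j6 85.8
```

Emit:
{"api": "arm_command", "payload": {
  "steps": [
    {"translation": [-30.8, 43.2, -0.1], "rot": [0, 0, 5.8], "hand": 3.5},
    {"translation": [-30.8, 43.2, -0.1], "rot": [0, 0, 5.8], "hand": 3.5},
    {"translation": [-30.8, 43.2, -0.1], "rot": [0, 0, 5.8], "hand": 3.5},
    {"translation": [-30.8, 43.2, -0.1], "rot": [0, 0, 5.8], "hand": 3.5},
    {"translation": [-30.8, 43.2, -0.1], "rot": [0, 0, 5.8], "hand": 3.5},
    {"translation": [-30.8, 43.2, -0.1], "rot": [0, 0, 5.8], "hand": 3.5},
    {"translation": [-30.8, 43.2, -0.1], "rot": [0, 0, 5.8], "hand": 3.5},
    {"translation": [-30.8, 43.2, -0.1], "rot": [0, 0, 5.8], "hand": 3.5},
    {"translation": [-30.8, 43.2, -0.1], "rot": [0, 0, 5.8], "hand": 3.5},
    {"translation": [-30.8, 43.2, -0.1], "rot": [0, 0, 5.8], "hand": 3.5},
    {"translation": [-30.8, 43.2, -0.1], "rot": [0, 0, 5.8], "hand": 3.5},
    {"translation": [-30.8, 43.2, -0.1], "rot": [0, 0, 5.8], "hand": 3.5}
  ]
}}

```text
t: 6.65
eef_pos: [0.3598, -0.3778, 0.2577]
tcp_rot: [[0.998, -0.058, -0.002], [-0.058, -0.998, 0.004], [-0.002, -0.004, -1.0]]
wrist_force: [1.0, 1.2, -1.1]
grip_width: 0.466
```

```bash
python3 - <<'E'
from h import *
c=grab("wrist","w4")
move([.363,-.377,.092],-93)
E
```

```text
trans [ 0.22  0.19 16.57] rot [-0.33  0.09 -0.2 ] j6 37.4
```

View pics/w4.png

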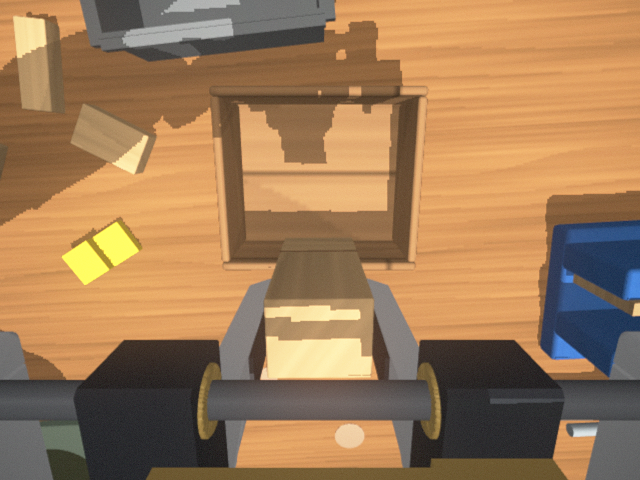

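```bash
python3 - <<'E'
from h import *
c=grab("wrist")
P=np.array([plane(c,u,.09) for u in[(212,90),(427,90),(415,268),(225,268)]]);C=P.mean(0);print(P.round(3).tolist(),C)
E
```

```text
[[0.481, -0.295, 0.09], [0.472, -0.47, 0.09], [0.318, -0.462, 0.09], [0.328, -0.287, 0.09]] [ 0.39975025 -0.37845017  0.09      ]
```

Emit:
{"api": "arm_command", "payload": {
  "steps": [
    {"translation": [0.6, 0.1, 4], "rot": [0, 0, 0], "hand": 3.5},
    {"translation": [0.6, 0.1, 8], "rot": [0, 0, 0], "hand": 3.5},
    {"translation": [0.6, 0.1, 12], "rot": [0, 0, 0], "hand": 3.5},
    {"translation": [0.6, 0.1, 15], "rot": [0, 0, 0], "hand": 3.5},
    {"translation": [0.6, 0.1, 16.7], "rot": [0, 0, 0], "hand": 3.5},
    {"translation": [0.6, 0.1, 16.9], "rot": [0, 0, 0], "hand": 3.5},
    {"translation": [0.6, 0.1, 16.9], "rot": [0, 0, 0], "hand": 3.5},
    {"translation": [0.6, 0.1, 16.9], "rot": [0, 0, 0], "hand": 3.5}
  ]
}}

```text
t: 7.55
eef_pos: [0.3689, -0.3756, 0.0903]
tcp_rot: [[0.999, -0.053, 0.001], [-0.053, -0.999, 0.004], [0.001, -0.004, -1.0]]
wrist_force: [-0.0, 0.0, -1.0]
grip_width: 0.466
```

Emit:
{"api": "arm_command", "payload": {
  "steps": [
    {"translation": [0, 0, 0.5], "rot": [0, 0, 0], "hand": 3.5},
    {"translation": [0, 0, 0.5], "rot": [0, 0, 0], "hand": 3.5},
    {"translation": [0, 0, 0.5], "rot": [0, 0, 0], "hand": 6.4},
    {"translation": [0, 0, 0.5], "rot": [0, 0, 0], "hand": 6.4},
    {"translation": [0, 0, 0.5], "rot": [0, 0, 0], "hand": 6.4},
    {"translation": [0, 0, 0.5], "rot": [0, 0, 0], "hand": 6.4},
    {"translation": [0, 0, -4], "rot": [0, 0, 0], "hand": 6.4},
    {"translation": [0, 0, -9], "rot": [0, 0, 0], "hand": 6.4},
    {"translation": [0, 0, -14], "rot": [0, 0, 0], "hand": 9.4},
    {"translation": [0, 0, -18], "rot": [0, 0, 0], "hand": 9.4},
    {"translation": [0, 0, -18], "rot": [0, 0, 0], "hand": 9.4}
  ]
}}

```text
t: 8.65
eef_pos: [0.3713, -0.3798, 0.2782]
tcp_rot: [[0.999, -0.053, 0.009], [-0.053, -0.999, -0.008], [0.01, 0.008, -1.0]]
wrist_force: [0.2, -0.8, 0.1]
grip_width: 0.895
```

```bash
python3 - <<'E'
from h import *
c=grab("wrist","w5")
move([.659,-.098,.27],-87)
E
```

```text
trans [ 27.37 -29.51   0.53] rot [ 0.16 -0.32 -6.02] j6 37.9
```

View pics/w5.png

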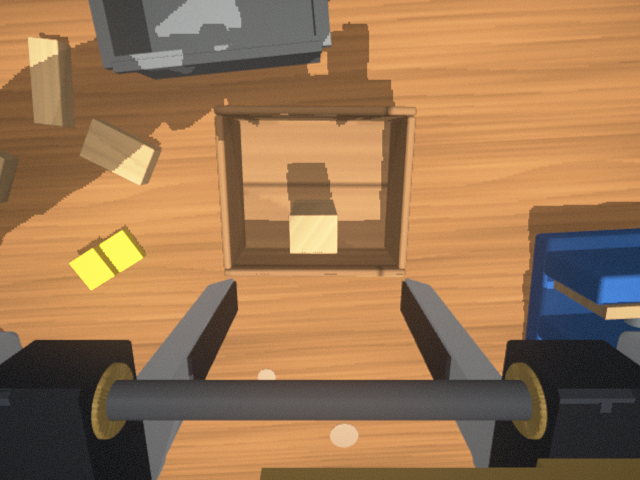

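Upright A stands in the crate at pixel (313,230). Now upright B.

Emit:
{"api": "arm_command", "payload": {
  "steps": [
    {"translation": [27.4, -29.5, 0.5], "rot": [0, 0, -6], "hand": 9.4},
    {"translation": [27.4, -29.5, 0.5], "rot": [0, 0, -6], "hand": 9.4},
    {"translation": [27.4, -29.5, 0.5], "rot": [0, 0, -6], "hand": 9.4},
    {"translation": [27.4, -29.5, 0.5], "rot": [0, 0, -6], "hand": 9.4},
    {"translation": [27.4, -29.5, 0.5], "rot": [0, 0, -6], "hand": 9.4},
    {"translation": [27.4, -29.5, 0.5], "rot": [0, 0, -6], "hand": 9.4},
    {"translation": [27.4, -29.5, 0.5], "rot": [0, 0, -6], "hand": 9.4},
    {"translation": [27.4, -29.5, 0.5], "rot": [0, 0, -6], "hand": 9.4},
    {"translation": [27.4, -29.5, 0.5], "rot": [0, 0, -6], "hand": 9.4},
    {"translation": [27.4, -29.5, 0.5], "rot": [0, 0, -6], "hand": 9.4},
    {"translation": [27.4, -29.5, 0.5], "rot": [0, 0, -6], "hand": 9.4}
  ]
}}

```text
t: 9.8
eef_pos: [0.6581, -0.0987, 0.2686]
tcp_rot: [[0.999, 0.051, 0.003], [0.051, -0.999, -0.003], [0.002, 0.003, -1.0]]
wrist_force: [-0.5, -0.6, -0.3]
grip_width: 1.001
```

```bash
python3 - <<'E'
from h import *
move([.659,-.098,.121],-87)
E
```

```text
trans [ 0.06 -0.11 14.76] rot [ 0.16 -0.14 -0.06] j6 71.1
```

Emit:
{"api": "arm_command", "payload": {
  "force": 45,
  "steps": [
    {"translation": [0.1, -0.1, 4], "rot": [0.1, -0.1, 0], "hand": 9.4},
    {"translation": [0.1, -0.1, 8], "rot": [0.1, -0.1, 0], "hand": 9.4},
    {"translation": [0.1, -0.1, 12], "rot": [0.1, -0.1, 0], "hand": 9.4},
    {"translation": [0.1, -0.1, 14.7], "rot": [0.1, -0.1, 0], "hand": 9.4},
    {"translation": [0.1, -0.1, 14.7], "rot": [0.1, -0.1, 0], "hand": 9.4},
    {"translation": [0.1, -0.1, 14.7], "rot": [0.1, -0.1, 0], "hand": 3.5},
    {"translation": [0.1, -0.1, 14.7], "rot": [0.1, -0.1, 0], "hand": 3.5},
    {"translation": [0.1, -0.1, 14.7], "rot": [0.1, -0.1, 0], "hand": 3.5},
    {"translation": [0.1, -0.1, 14.7], "rot": [0.1, -0.1, 0], "hand": 3.5},
    {"translation": [0.1, -0.1, 14.7], "rot": [0.1, -0.1, 0], "hand": 3.5},
    {"translation": [0.1, -0.1, 14.7], "rot": [0.1, -0.1, 0], "hand": 3.5},
    {"translation": [0.1, -0.1, 14.7], "rot": [0.1, -0.1, 0], "hand": 3.5}
  ]
}}

```text
t: 11.0
eef_pos: [0.6595, -0.0969, 0.1219]
tcp_rot: [[0.999, 0.052, 0.001], [0.052, -0.999, 0.001], [0.001, -0.001, -1.0]]
wrist_force: [-0.6, 3.8, 2.6]
grip_width: 0.464
```

Emit:
{"api": "arm_command", "payload": {
  "steps": [
    {"translation": [0, 0, -0.6], "rot": [0, 0, 0], "hand": 3.5},
    {"translation": [0, 0, -1.4], "rot": [0, 0, 0], "hand": 3.5},
    {"translation": [0, 0, -2.2], "rot": [0, 0, 0], "hand": 3.5},
    {"translation": [0, 0, -3.0], "rot": [0, 0, 0], "hand": 3.5},
    {"translation": [0, 0, -4.0], "rot": [0, 0, 0], "hand": 3.5},
    {"translation": [0, 0, -7], "rot": [0, 0, 0], "hand": 3.5},
    {"translation": [0, 0, -11], "rot": [0, 0, 0], "hand": 3.5},
    {"translation": [0, 0, -14], "rot": [0, 0, 0], "hand": 3.5},
    {"translation": [0, 0, -14], "rot": [0, 0, 0], "hand": 3.5}
  ]
}}

```text
t: 11.9
eef_pos: [0.6626, -0.0982, 0.2714]
tcp_rot: [[0.999, 0.051, 0.015], [0.051, -0.999, -0.003], [0.014, 0.004, -1.0]]
wrist_force: [0.4, -0.2, -0.1]
grip_width: 0.465
```

```bash
python3 - <<'E'
from h import *
c=grab("wrist","w6")
move([.436,-.377,.268],-93)
E
```

```text
trans [-23.92  26.73  -0.19] rot [ 0.11 -0.53  5.94] j6 71.2
```

View pics/w6.png

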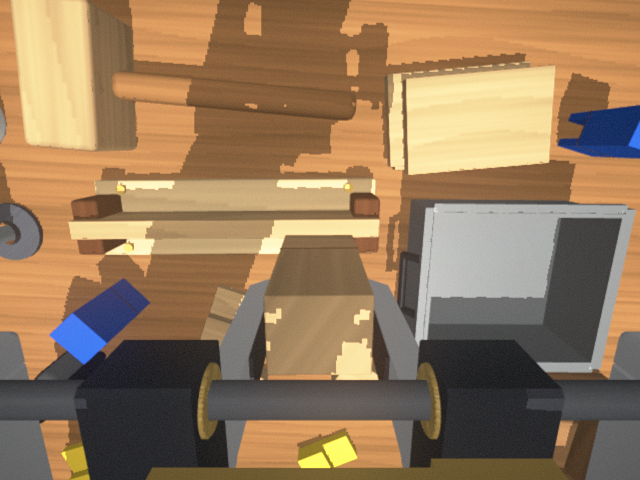

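Emit:
{"api": "arm_command", "payload": {
  "steps": [
    {"translation": [-23.9, 26.7, -0.2], "rot": [0, -0.5, 6], "hand": 3.5},
    {"translation": [-23.9, 26.7, -0.2], "rot": [0, -0.5, 6], "hand": 3.5},
    {"translation": [-23.9, 26.7, -0.2], "rot": [0, -0.5, 6], "hand": 3.5},
    {"translation": [-23.9, 26.7, -0.2], "rot": [0, -0.5, 6], "hand": 3.5},
    {"translation": [-23.9, 26.7, -0.2], "rot": [0, -0.5, 6], "hand": 3.5},
    {"translation": [-23.9, 26.7, -0.2], "rot": [0, -0.5, 6], "hand": 3.5},
    {"translation": [-23.9, 26.7, -0.2], "rot": [0, -0.5, 6], "hand": 3.5},
    {"translation": [-23.9, 26.7, -0.2], "rot": [0, -0.5, 6], "hand": 3.5},
    {"translation": [-23.9, 26.7, -0.2], "rot": [0, -0.5, 6], "hand": 3.5},
    {"translation": [-23.9, 26.7, -0.2], "rot": [0, -0.5, 6], "hand": 3.5}
  ]
}}

```text
t: 12.95
eef_pos: [0.4363, -0.3755, 0.2672]
tcp_rot: [[0.999, -0.053, -0.0], [-0.053, -0.999, 0.0], [-0.0, -0.0, -1.0]]
wrist_force: [0.3, -0.1, -0.8]
grip_width: 0.464
```

```bash
python3 - <<'E'
from h import *
c=grab("wrist","w7")
move([.437,-.377,.090],-93)
E
```

```text
trans [ 0.03  0.17 17.74] rot [0.01 0.   0.03] j6 43.7
```

View pics/w7.png

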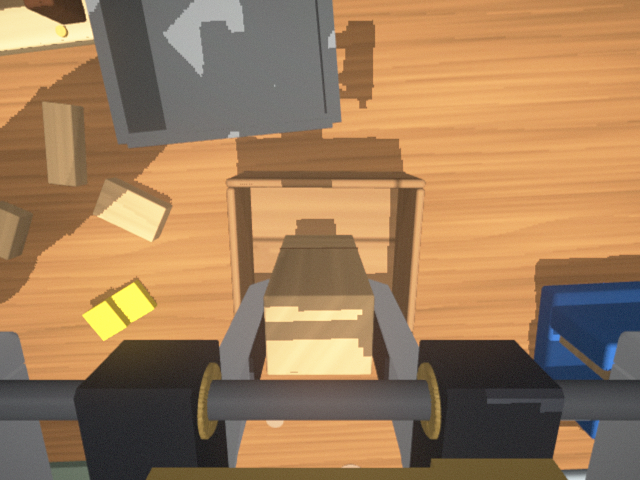

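Emit:
{"api": "arm_command", "payload": {
  "steps": [
    {"translation": [0.1, 0.1, 4], "rot": [0, 0, 0], "hand": 3.5},
    {"translation": [0.1, 0.1, 8], "rot": [0, 0, 0], "hand": 3.5},
    {"translation": [0.1, 0.1, 12], "rot": [0, 0, 0], "hand": 3.5},
    {"translation": [0.1, 0.1, 15], "rot": [0, 0, 0], "hand": 3.5},
    {"translation": [0.1, 0.1, 17.3], "rot": [0, 0, 0], "hand": 3.5},
    {"translation": [0.1, 0.1, 18], "rot": [0, 0, 0], "hand": 3.5},
    {"translation": [0.1, 0.1, 18.2], "rot": [0, 0, 0], "hand": 3.5},
    {"translation": [0.1, 0.1, 18.2], "rot": [0, 0, 0], "hand": 3.5}
  ]
}}

```text
t: 13.8
eef_pos: [0.4389, -0.3762, 0.0863]
tcp_rot: [[0.999, -0.05, 0.001], [-0.05, -0.999, -0.001], [0.001, 0.001, -1.0]]
wrist_force: [-0.3, -0.7, -1.0]
grip_width: 0.462
```

Emit:
{"api": "arm_command", "payload": {
  "steps": [
    {"translation": [0, 0, 0.1], "rot": [0, 0, 0], "hand": 6.4},
    {"translation": [0, 0, 0.1], "rot": [0, 0, 0], "hand": 6.4},
    {"translation": [0, 0, 0.1], "rot": [0, 0, 0], "hand": 6.4},
    {"translation": [0, 0, 0.1], "rot": [0, 0, 0], "hand": 6.4},
    {"translation": [0, 0, -4], "rot": [0, 0, 0], "hand": 6.4},
    {"translation": [0, 0, -9], "rot": [0, 0, 0], "hand": 6.4},
    {"translation": [0, 0, -14], "rot": [0, 0, 0], "hand": 9.4},
    {"translation": [0, 0, -18], "rot": [0, 0, 0], "hand": 9.4},
    {"translation": [0, 0, -18], "rot": [0, 0, 0], "hand": 9.4}
  ]
}}

```text
t: 14.7
eef_pos: [0.4415, -0.3792, 0.275]
tcp_rot: [[0.999, -0.051, 0.011], [-0.05, -0.999, -0.013], [0.012, 0.013, -1.0]]
wrist_force: [-0.3, 0.1, -0.4]
grip_width: 0.904
```

```bash
python3 - <<'E'
from h import *
c=grab("wrist","w8")
move([.47,-.07,.26],81.5)
E
```

```text
trans [  1.42 -30.9    0.86] rot [ 0.44 -0.45  5.61] j6 43.7
```

View pics/w8.png

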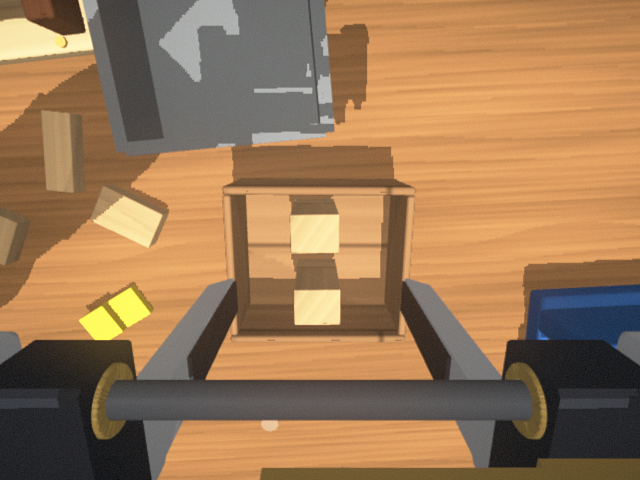

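```bash
python3 - <<'E'
from h import *
move([.57,-.09,.32],-87)
E
```

```text
trans [ 11.55 -29.36  -5.05] rot [ 0.48 -0.41 -5.89] j6 43.7
```

Emit:
{"api": "arm_command", "payload": {
  "steps": [
    {"translation": [11.5, -29.4, -5], "rot": [0.5, -0.4, -6], "hand": 9.4},
    {"translation": [11.5, -29.4, -5], "rot": [0.5, -0.4, -6], "hand": 9.4},
    {"translation": [11.5, -29.4, -5], "rot": [0.5, -0.4, -6], "hand": 9.4},
    {"translation": [11.5, -29.4, -5], "rot": [0.5, -0.4, -6], "hand": 9.4},
    {"translation": [11.5, -29.4, -5], "rot": [0.5, -0.4, -6], "hand": 9.4},
    {"translation": [11.5, -29.4, -5], "rot": [0.5, -0.4, -6], "hand": 9.4},
    {"translation": [11.5, -29.4, -5], "rot": [0.5, -0.4, -6], "hand": 9.4},
    {"translation": [11.5, -29.4, -5], "rot": [0.5, -0.4, -6], "hand": 9.4},
    {"translation": [11.5, -29.4, -5], "rot": [0.5, -0.4, -6], "hand": 9.4}
  ]
}}

```text
t: 15.65
eef_pos: [0.5687, -0.0895, 0.3176]
tcp_rot: [[0.998, 0.055, -0.003], [0.055, -0.998, 0.001], [-0.003, -0.001, -1.0]]
wrist_force: [-1.0, 0.0, 0.2]
grip_width: 0.997
```

```bash
python3 - <<'E'
from h import *
c=grab("wrist","w9");crop(c,200,140,280,230,2.7,"w9c")
t=grab("top","top2")
E
```

View pics/w9.png

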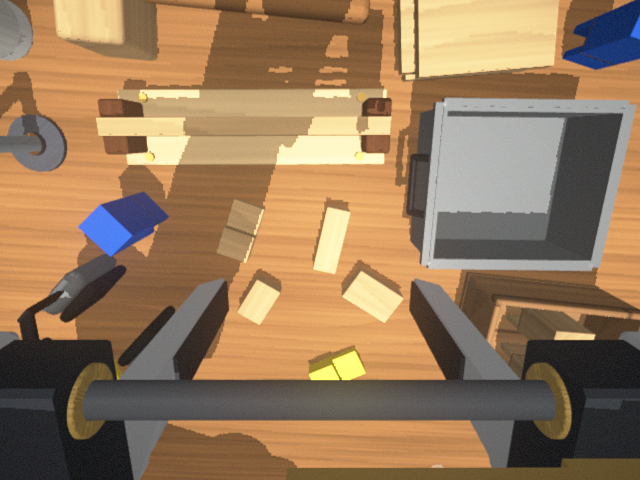

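View pics/w9c.png

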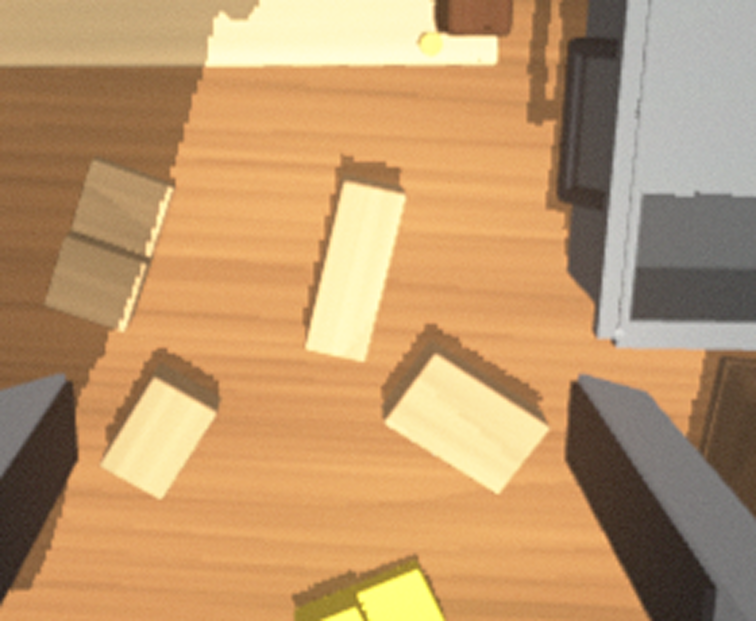

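```bash
python3 - <<'E'
from h import *
c=grab("wrist");t=grab("top");crop(t,230,210,190,130,4,"top2c")
g=lambda x,y:np.array((200+x/2.7,140+y/2.7))
D={"half":([g(94,160),g(174,187),g(122,330),g(45,302)],.018),"o3":([g(345,181),g(405,194),g(366,361),g(306,348)],.022),"o2":([g(156,377),g(217,411),g(162,499),g(102,464)],.022),"o1":([g(386,422),g(436,353),g(549,430),g(499,493)],.022)}
for n,(l,z) in D.items():
    P=np.array([plane(c,u,z) for u in l]);d=P[2]-P[1];print(n,P.mean(0).round(4),[round(np.linalg.norm(P[i]-P[i-1]),3) for i in range(4)],"dir1-2",np.degrees(np.arctan2(d[1],d[0])).round(1))
P=np.array([plane(c,u,.09) for u in[(441,100),(631,103),(600,269),(423,267)]]);print("tub",P.round(3).tolist(),P.mean(0))
E
```

```text
half [0.5277 0.0065 0.018 ] [np.float64(0.073), np.float64(0.038), np.float64(0.075), np.float64(0.039)] dir1-2 161.3
o3 [ 0.522  -0.1095  0.022 ] [np.float64(0.083), np.float64(0.028), np.float64(0.083), np.float64(0.029)] dir1-2 171.3
o2 [ 0.433  -0.0187  0.022 ] [np.float64(0.054), np.float64(0.034), np.float64(0.055), np.float64(0.035)] dir1-2 151.8
o1 [ 0.448  -0.1693  0.022 ] [np.float64(0.069), np.float64(0.043), np.float64(0.069), np.float64(0.041)] dir1-2 -122.2
tub [[0.688, -0.204, 0.09], [0.695, -0.389, 0.09], [0.524, -0.402, 0.09], [0.516, -0.208, 0.09]] [ 0.60593842 -0.30070582  0.09      ]
```

View pics/top2c.png

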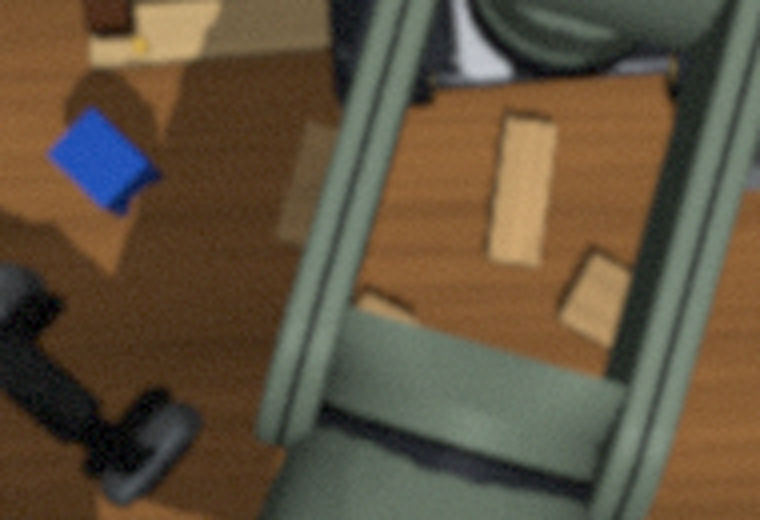

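```bash
python3 - <<'E'
from h import *
move([.522,-.1095,.022],81.3)
E
```

```text
trans [-4.73  1.64 29.67] rot [-0.03  0.08 11.68] j6 69.3
```

Emit:
{"api": "arm_command", "payload": {
  "force": 25,
  "steps": [
    {"translation": [-4.7, 1.6, 5], "rot": [0, 0, 8], "hand": 7},
    {"translation": [-4.7, 1.6, 10], "rot": [0, 0, 11.7], "hand": 7},
    {"translation": [-4.7, 1.6, 15], "rot": [0, 0, 11.7], "hand": 7},
    {"translation": [-4.7, 1.6, 19], "rot": [0, 0, 11.7], "hand": 7},
    {"translation": [-4.7, 1.6, 22], "rot": [0, 0, 11.7], "hand": 7},
    {"translation": [-4.7, 1.6, 22], "rot": [0, 0, 11.7], "hand": 7}
  ]
}}

```text
t: 16.45
eef_pos: [0.5165, -0.1083, 0.0927]
tcp_rot: [[0.988, -0.154, -0.014], [-0.154, -0.988, 0.005], [-0.015, -0.003, -1.0]]
wrist_force: [-1.5, 0.5, 0.1]
grip_width: 0.747
```

```bash
python3 - <<'E'
from h import *
c=grab("wrist","w10")
move([.522,-.1095,.022],81.3)
E
```

```text
trans [0.3  0.01 7.42] rot [-0.1   0.47 -0.12] j6 77.6
```

View pics/w10.png

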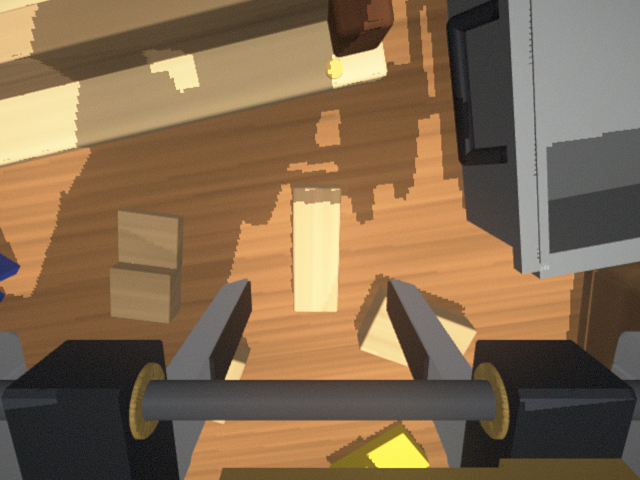

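Emit:
{"api": "arm_command", "payload": {
  "force": 25,
  "steps": [
    {"translation": [0.4, 0, 3], "rot": [0, 0.4, 0], "hand": 5.5},
    {"translation": [0.4, 0, 6], "rot": [0, 0.4, 0], "hand": 5.5},
    {"translation": [0.4, 0, 7.1], "rot": [0, 0.4, 0], "hand": 5.5},
    {"translation": [0.4, 0, 7.1], "rot": [0, 0.4, 0], "hand": 5.5},
    {"translation": [0.4, 0, 7.1], "rot": [0, 0.4, 0], "hand": 2},
    {"translation": [0.4, 0, 7.1], "rot": [0, 0.4, 0], "hand": 2},
    {"translation": [0.4, 0, 7.1], "rot": [0, 0.4, 0], "hand": 2},
    {"translation": [0.4, 0, 7.1], "rot": [0, 0.4, 0], "hand": 2},
    {"translation": [0.4, 0, 7.1], "rot": [0, 0.4, 0], "hand": 2},
    {"translation": [0.4, 0, 4], "rot": [0, 0.4, 0], "hand": 2},
    {"translation": [0.4, 0, -1], "rot": [0, 0.4, 0], "hand": 2},
    {"translation": [0.4, 0, -5], "rot": [0, 0.4, 0], "hand": 2}
  ]
}}

```text
t: 17.7
eef_pos: [0.5238, -0.1099, 0.1477]
tcp_rot: [[0.988, -0.153, -0.001], [-0.153, -0.988, 0.002], [-0.001, -0.002, -1.0]]
wrist_force: [0.5, 0.7, 0.5]
grip_width: 0.316
```

```bash
python3 - <<'E'
from h import *
c=grab("wrist","w11")
move([.62,-.30,.2],-91);move([.62,-.30,.08],-91)
E
```

```text
trans [11.95 17.23 -4.29] rot [ 0.11 -0.68 -7.8 ] j6 77.6
trans [11.81 17.21  7.71] rot [ 0.11 -0.68 -7.8 ] j6 77.6
```

View pics/w11.png

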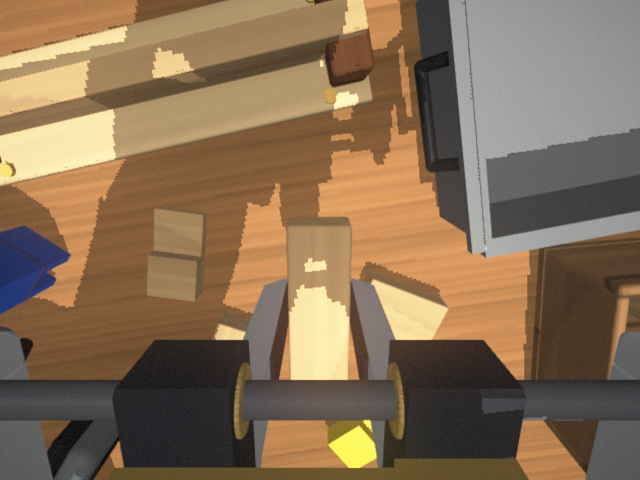

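Emit:
{"api": "arm_command", "payload": {
  "steps": [
    {"translation": [4, 6, -5], "rot": [0, 0, -4], "hand": 2},
    {"translation": [10.6, 17.2, -5], "rot": [0, 0, -8], "hand": 2},
    {"translation": [10.6, 17.2, -5], "rot": [0, 0, -8], "hand": 2},
    {"translation": [10.6, 17.2, -5], "rot": [0, 0, -8], "hand": 2},
    {"translation": [10.6, 17.2, -5], "rot": [0, 0, -8], "hand": 2},
    {"translation": [10.6, 17.2, -3], "rot": [0, 0, -8], "hand": 2},
    {"translation": [10.6, 17.2, 2], "rot": [0, 0, -8], "hand": 2},
    {"translation": [10.6, 17.2, 6.5], "rot": [0, 0, -8], "hand": 2},
    {"translation": [10.6, 17.2, 6.5], "rot": [0, 0, -8], "hand": 2}
  ]
}}

```text
t: 18.65
eef_pos: [0.6018, -0.2942, 0.0825]
tcp_rot: [[1.0, -0.014, -0.003], [-0.014, -1.0, 0.007], [-0.004, -0.007, -1.0]]
wrist_force: [-1.4, 0.8, -1.0]
grip_width: 0.319
```

Emit:
{"api": "arm_command", "payload": {
  "steps": [
    {"translation": [0, 0, 1], "rot": [0, 0, 0], "hand": 2},
    {"translation": [0, 0, 2], "rot": [0, 0, 0], "hand": 6},
    {"translation": [0, 0, 2], "rot": [0, 0, 0], "hand": 6},
    {"translation": [0, 0, 2], "rot": [0, 0, 0], "hand": 6},
    {"translation": [0, 0, 2], "rot": [0, 0, 0], "hand": 6},
    {"translation": [0, 0, -3], "rot": [0, 0, 0], "hand": 6},
    {"translation": [0, 0, -8], "rot": [0, 0, 0], "hand": 6},
    {"translation": [0, 0, -13], "rot": [0, 0, 0], "hand": 6},
    {"translation": [0, 0, -13], "rot": [0, 0, 0], "hand": 6}
  ]
}}

```text
t: 19.55
eef_pos: [0.6076, -0.2984, 0.2251]
tcp_rot: [[1.0, -0.014, 0.014], [-0.014, -1.0, -0.005], [0.014, 0.005, -1.0]]
wrist_force: [0.5, 0.1, 0.3]
grip_width: 0.635
```

```bash
python3 - <<'E'
from h import *
c=grab("wrist","w12")
move([.448,-.169,.2],-32.2)
move([.448,-.169,.2],-32.2+180)
E
```

```text
trans [-15.97 -12.61   1.91] rot [  0.3   -0.42 -58.6 ] j6 57.2
trans [-15.97 -12.61   1.91] rot [  0.3   -0.42 -58.6 ] j6 57.2
```

View pics/w12.png

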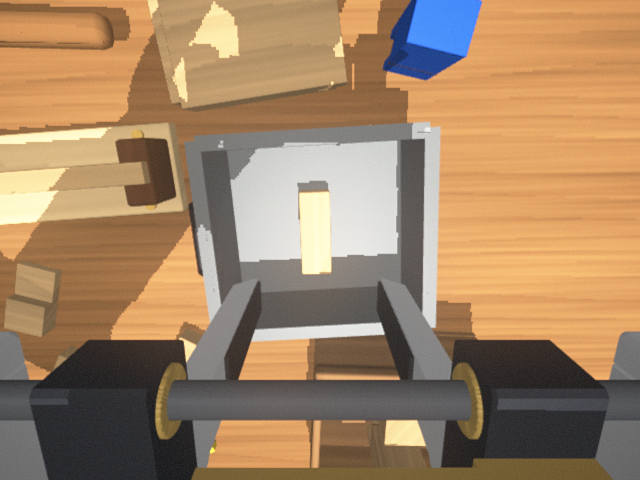

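Emit:
{"api": "arm_command", "payload": {
  "steps": [
    {"translation": [-16, -12.6, 1.9], "rot": [0, 0, -58.6], "hand": 7},
    {"translation": [-16, -12.6, 1.9], "rot": [0, 0, -58.6], "hand": 7},
    {"translation": [-16, -12.6, 1.9], "rot": [0, 0, -58.6], "hand": 7},
    {"translation": [-16, -12.6, 1.9], "rot": [0, 0, -58.6], "hand": 7},
    {"translation": [-16, -12.6, 1.9], "rot": [0, 0, -58.6], "hand": 7},
    {"translation": [-16, -12.6, 1.9], "rot": [0, 0, -58.6], "hand": 7},
    {"translation": [-16, -12.6, 1.9], "rot": [0, 0, -58.6], "hand": 7},
    {"translation": [-16, -12.6, 1.9], "rot": [0, 0, -58.6], "hand": 7},
    {"translation": [-16, -12.6, 1.9], "rot": [0, 0, -58.6], "hand": 7},
    {"translation": [-16, -12.6, 1.9], "rot": [0, 0, -58.6], "hand": 7}
  ]
}}

```text
t: 20.6
eef_pos: [0.4475, -0.169, 0.1998]
tcp_rot: [[0.534, 0.845, 0.008], [0.845, -0.534, -0.001], [0.004, 0.007, -1.0]]
wrist_force: [-0.7, 0.2, -0.3]
grip_width: 0.746
```

```bash
python3 - <<'E'
from h import *
c=grab("wrist","w13")
move([.448,-.169,.022],-32.2)
E
```

```text
trans [-0.04 -0.1  17.79] rot [ 0.41 -0.21 -0.08] j6 1.0
```

View pics/w13.png

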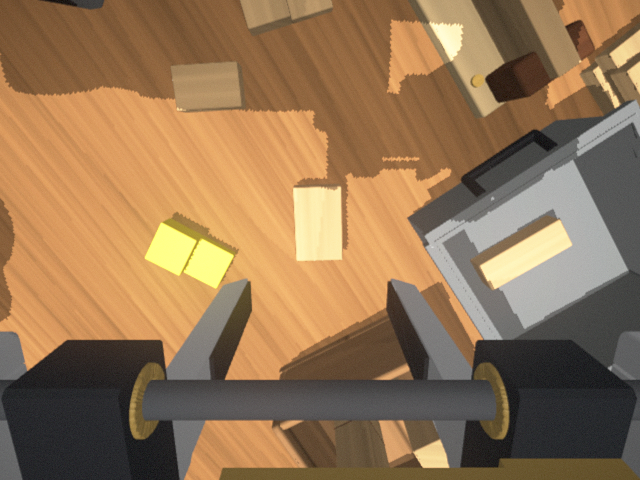

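Emit:
{"api": "arm_command", "payload": {
  "force": 25,
  "steps": [
    {"translation": [0, -0.1, 5], "rot": [0.4, -0.2, 0], "hand": 6.5},
    {"translation": [0, -0.1, 10], "rot": [0.4, -0.2, 0], "hand": 6.5},
    {"translation": [0, -0.1, 14], "rot": [0.4, -0.2, 0], "hand": 6.5},
    {"translation": [0, -0.1, 16.5], "rot": [0.4, -0.2, 0], "hand": 6.5},
    {"translation": [0, -0.1, 17.6], "rot": [0.4, -0.2, 0], "hand": 6.5},
    {"translation": [0, -0.1, 17.6], "rot": [0.4, -0.2, 0], "hand": 6.5},
    {"translation": [0, -0.1, 17.6], "rot": [0.4, -0.2, 0], "hand": 3},
    {"translation": [0, -0.1, 17.6], "rot": [0.4, -0.2, 0], "hand": 3},
    {"translation": [0, -0.1, 17.6], "rot": [0.4, -0.2, 0], "hand": 3},
    {"translation": [0, -0.1, 17.6], "rot": [0.4, -0.2, 0], "hand": 3},
    {"translation": [0, -0.1, 13.6], "rot": [0.4, -0.2, 0], "hand": 3},
    {"translation": [0, -0.1, 9], "rot": [0.4, -0.2, 0], "hand": 3}
  ]
}}

```text
t: 21.85
eef_pos: [0.4455, -0.1674, 0.1091]
tcp_rot: [[0.534, 0.845, -0.004], [0.845, -0.534, 0.003], [0.0, -0.005, -1.0]]
wrist_force: [-0.1, -0.2, -0.9]
grip_width: 0.466
```

```bash
python3 - <<'E'
from h import *
move([.606,-.335,.2],-88);move([.606,-.335,.1],-88)
E
```

```text
trans [-5.59 22.47 -9.21] rot [-0.28  0.14 55.71] j6 1.2
trans [-5.59 22.52  0.79] rot [-0.28  0.14 55.71] j6 1.2
```

Emit:
{"api": "arm_command", "payload": {
  "steps": [
    {"translation": [0, 0, -5], "rot": [0, 0, 8], "hand": 3},
    {"translation": [-4.3, 21.7, -9.2], "rot": [0, 0, 55.7], "hand": 3},
    {"translation": [-4.3, 21.7, -9.2], "rot": [0, 0, 55.7], "hand": 3},
    {"translation": [-4.3, 21.7, -9.2], "rot": [0, 0, 55.7], "hand": 3},
    {"translation": [-4.3, 21.7, -9.2], "rot": [0, 0, 55.7], "hand": 3},
    {"translation": [-4.3, 21.7, -9.2], "rot": [0, 0, 55.7], "hand": 3},
    {"translation": [-4.3, 21.7, -9.2], "rot": [0, 0, 55.7], "hand": 3},
    {"translation": [-4.3, 21.7, -9.2], "rot": [0, 0, 55.7], "hand": 3},
    {"translation": [-4.3, 21.7, -9.2], "rot": [0, 0, 55.7], "hand": 3},
    {"translation": [-4.3, 21.7, -4.2], "rot": [0, 0, 55.7], "hand": 3},
    {"translation": [-4.3, 21.7, 0.8], "rot": [0, 0, 55.7], "hand": 3},
    {"translation": [-4.3, 21.7, 1.8], "rot": [0, 0, 55.7], "hand": 3}
  ]
}}

```text
t: 23.05
eef_pos: [0.6007, -0.3157, 0.0827]
tcp_rot: [[0.999, 0.037, -0.016], [0.037, -0.999, 0.011], [-0.016, -0.012, -1.0]]
wrist_force: [-0.0, 0.9, -1.1]
grip_width: 0.465
```

Emit:
{"api": "arm_command", "payload": {
  "steps": [
    {"translation": [0, 0, 1], "rot": [0, 0, 0], "hand": 6.5},
    {"translation": [0, 0, 1], "rot": [0, 0, 0], "hand": 6.5},
    {"translation": [0, 0, 1], "rot": [0, 0, 0], "hand": 6.5},
    {"translation": [0, 0, 0], "rot": [0, 0, 0], "hand": 6.5},
    {"translation": [0, 0, -5], "rot": [0, 0, 0], "hand": 6.5},
    {"translation": [0, 0, -10], "rot": [0, 0, 0], "hand": 6.5},
    {"translation": [0, 0, -14], "rot": [0, 0, 0], "hand": 6.5},
    {"translation": [0, 0, -14], "rot": [0, 0, 0], "hand": 6.5}
  ]
}}

```text
t: 23.85
eef_pos: [0.6079, -0.3206, 0.2358]
tcp_rot: [[0.999, 0.037, 0.001], [0.037, -0.999, -0.001], [0.001, 0.001, -1.0]]
wrist_force: [-0.0, -0.6, 1.0]
grip_width: 0.688
```

```bash
python3 - <<'E'
from h import *
c=grab("wrist","w14")
move([.52,.00,.27],70)
E
```

```text
trans [ -7.45 -32.25  -3.74] rot [-0.11  0.26 22.11] j6 52.9
```

View pics/w14.png

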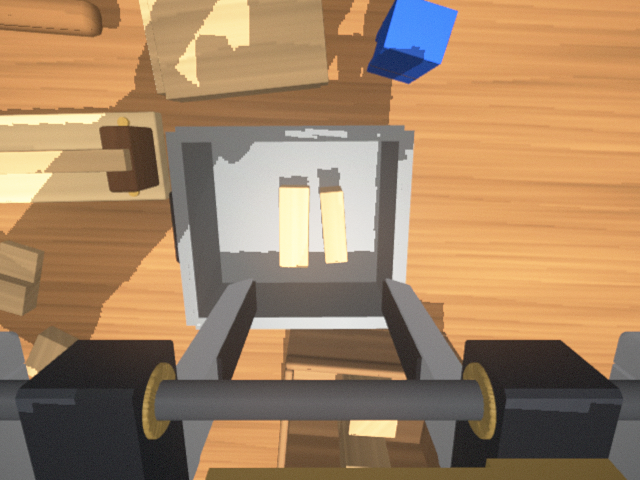

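Emit:
{"api": "arm_command", "payload": {
  "steps": [
    {"translation": [-7.5, -32.3, -3.7], "rot": [0, 0, 22], "hand": 8},
    {"translation": [-7.5, -32.3, -3.7], "rot": [0, 0, 22], "hand": 8},
    {"translation": [-7.5, -32.3, -3.7], "rot": [0, 0, 22], "hand": 8},
    {"translation": [-7.5, -32.3, -3.7], "rot": [0, 0, 22], "hand": 8},
    {"translation": [-7.5, -32.3, -3.7], "rot": [0, 0, 22], "hand": 8},
    {"translation": [-7.5, -32.3, -3.7], "rot": [0, 0, 22], "hand": 8},
    {"translation": [-7.5, -32.3, -3.7], "rot": [0, 0, 22], "hand": 8},
    {"translation": [-7.5, -32.3, -3.7], "rot": [0, 0, 22], "hand": 8},
    {"translation": [-7.5, -32.3, -3.7], "rot": [0, 0, 22], "hand": 8}
  ]
}}

```text
t: 24.8
eef_pos: [0.5192, 0.0008, 0.2696]
tcp_rot: [[0.941, -0.339, -0.004], [-0.339, -0.941, 0.002], [-0.004, -0.0, -1.0]]
wrist_force: [0.6, -0.7, -0.2]
grip_width: 0.853
```

```bash
python3 - <<'E'
from h import *
c=grab("wrist","w15")
E
```

```text
(no output)
```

View pics/w15.png

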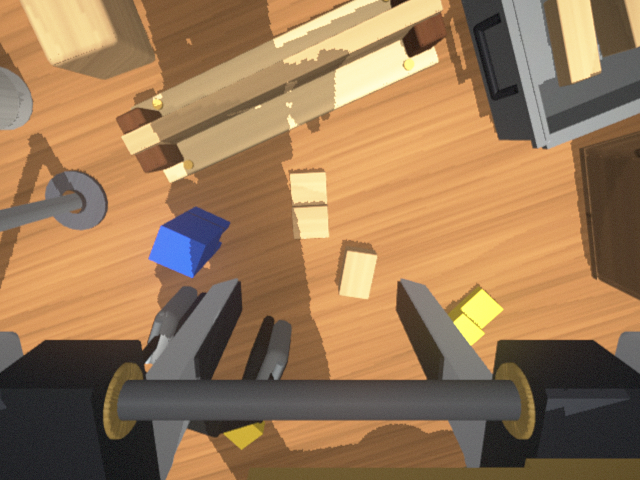

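```bash
python3 - <<'E'
from h import *
c=grab("wrist");crop(c,270,150,130,160,4,"w15c")
E
```

```text
(no output)
```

View pics/w15c.png

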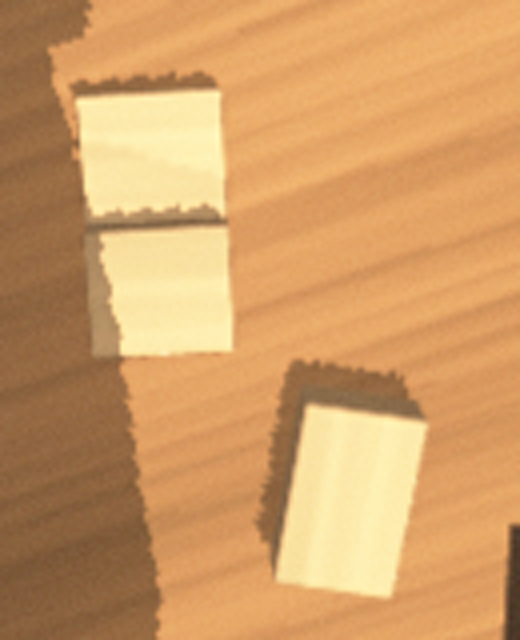

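```bash
python3 - <<'E'
from h import *
c=grab("wrist")
g=lambda x,y:np.array((270+x/4,150+y/4))
H=np.array([plane(c,g(*u),.022) for u in[(90,229),(229,223),(233,350),(93,356)]]);F=np.array([plane(c,g(*u),.011) for u in[(76,97),(219,90),(226,216),(88,222)]])
h,f=H.mean(0),F.mean(0);d=h-f;a=np.degrees(np.arctan2(d[1],d[0]));print(h,f,a,np.linalg.norm(d[:2]))
O=np.array([plane(c,g(*u),.022) for u in[(309,403),(427,422),(392,597),(276,581)]]);d2=O[3]-O[0];print(O.mean(0),np.degrees(np.arctan2(d2[1],d2[0])),[np.linalg.norm(O[i]-O[i-1]).round(3) for i in range(4)])
m=(h+f)/2+ (h-f)/np.linalg.norm(d)*.008
move([m[0],m[1],.022],a-90)
E
```

```text
[0.50991064 0.01222565 0.022     ] [0.54419399 0.0024744  0.011     ] 164.1226022379682 0.03564316818826235
[ 0.43229692 -0.01759826  0.022     ] 151.15741914987788 [np.float64(0.055), np.float64(0.034), np.float64(0.055), np.float64(0.035)]
trans [-0.19 -0.95 24.71] rot [-0.04  0.32 -4.11] j6 100.3
```

```bash
python3 - <<'E'
from h import *
c=grab("wrist");t=grab("top");s=grab("scene")
for cc,n in((c,"w"),(s,"s")):
    hsv=cv2.cvtColor(cc["pixels"],cv2.COLOR_RGB2HSV);m=cv2.inRange(hsv,(105,150,60),(130,255,255))
    k,l,st,ce=cv2.connectedComponentsWithStats(m)
    print(n,[(st[i].tolist(),ce[i].round(1).tolist()) for i in range(1,k) if st[i][4]>200])
crop(c,140,200,100,90,6,"blue")
E
```

```text
w [([148, 227, 57, 52, 1710], [175.6, 252.5])]
s [([114, 94, 78, 62, 2774], [151.3, 125.5]), ([119, 251, 30, 41, 644], [133.0, 269.6]), ([360, 260, 21, 42, 643], [369.6, 278.6])]
```

View pics/blue.png

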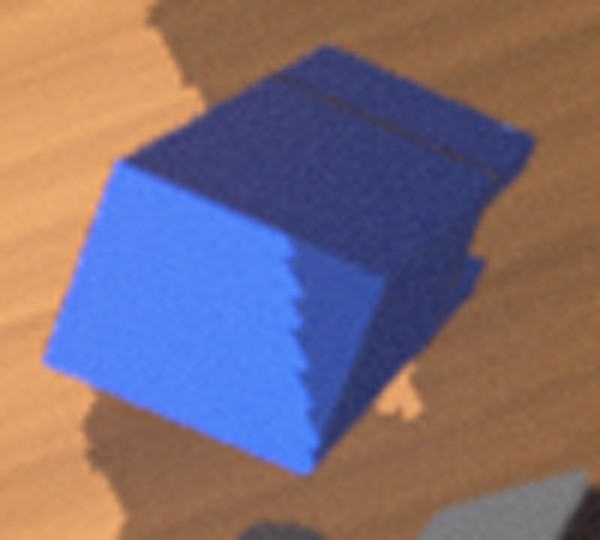

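```bash
python3 - <<'E'
from h import *
c=grab("wrist");s=grab("scene")
P=np.array([plane(c,(140+x/6,200+y/6),.1) for x,y in[(123,160),(385,275),(312,470),(45,360)]]);print(P.round(3).tolist(),P.mean(0))
h=np.array([.527,.0073]);a=np.radians(74.1);j=np.array([np.cos(a),np.sin(a)]);q=np.array([-j[1],j[0]])
gc=h+.008*np.array([np.cos(np.radians(164.1)),np.sin(np.radians(164.1))])
for p in P: print(((p[:2]-gc)@j).round(3),((p[:2]-gc)@q).round(3))
E
```

```text
[[0.568, 0.133, 0.1], [0.539, 0.103, 0.1], [0.513, 0.127, 0.1], [0.544, 0.158, 0.1]] [0.54109963 0.13048504 0.1       ]
0.132 -0.013
0.096 0.007
0.112 0.038
0.15 0.017
```

Emit:
{"api": "arm_command", "payload": {
  "force": 25,
  "steps": [
    {"translation": [-0.2, -0.6, 5], "rot": [0, 0.3, -4.1], "hand": 6.2},
    {"translation": [-0.2, -0.6, 10], "rot": [0, 0.3, -4.1], "hand": 6.2},
    {"translation": [-0.2, -0.6, 15], "rot": [0, 0.3, -4.1], "hand": 6.2},
    {"translation": [-0.2, -0.6, 18], "rot": [0, 0.3, -4.1], "hand": 6.2},
    {"translation": [-0.2, -0.6, 18], "rot": [0, 0.3, -4.1], "hand": 6.2}
  ]
}}

```text
t: 25.7
eef_pos: [0.514, 0.0068, 0.084]
tcp_rot: [[0.962, -0.274, -0.012], [-0.274, -0.962, 0.003], [-0.012, 0.0, -1.0]]
wrist_force: [-0.2, -0.5, -0.3]
grip_width: 0.66
```

```bash
python3 - <<'E'
from h import *
c=grab("wrist","w16");a=np.radians(164.1)
move([.527+.008*np.cos(a)-.001,.0073+.008*np.sin(a)-.003,.024],74.1)
E
```

```text
trans [ 0.18 -0.04  6.32] rot [-0.02  0.34 -0.  ] j6 96.9
```

View pics/w16.png

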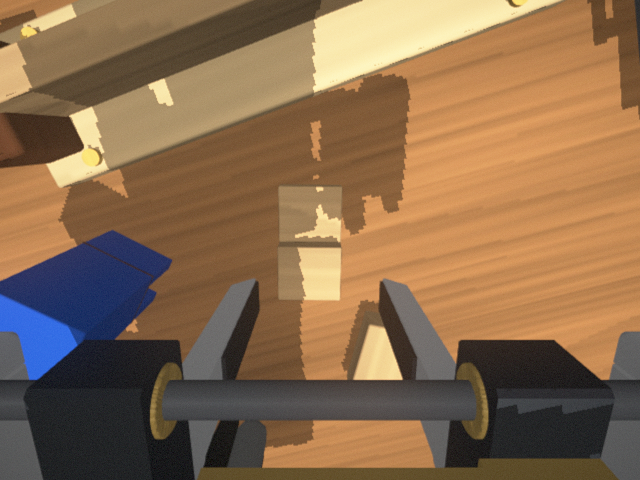

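Emit:
{"api": "arm_command", "payload": {
  "force": 25,
  "steps": [
    {"translation": [0.2, 0, 3], "rot": [0, 0.3, 0], "hand": 6.2},
    {"translation": [0.2, 0, 5.5], "rot": [0, 0.3, 0], "hand": 6.2},
    {"translation": [0.2, 0, 6.1], "rot": [0, 0.3, 0], "hand": 6.2},
    {"translation": [0.2, 0, 6.1], "rot": [0, 0.3, 0], "hand": 6.2},
    {"translation": [0.2, 0, 6.1], "rot": [0, 0.3, 0], "hand": 2.5},
    {"translation": [0.2, 0, 6.1], "rot": [0, 0.3, 0], "hand": 2.5},
    {"translation": [0.2, 0, 6.1], "rot": [0, 0.3, 0], "hand": 2.5},
    {"translation": [0.2, 0, 6.1], "rot": [0, 0.3, 0], "hand": 2.5},
    {"translation": [0.2, 0, 3], "rot": [0, 0.3, 0], "hand": 2.5},
    {"translation": [0.2, 0, -2], "rot": [0, 0.3, 0], "hand": 2.5},
    {"translation": [0.2, 0, -7], "rot": [0, 0.3, 0], "hand": 2.5},
    {"translation": [0.2, 0, -12], "rot": [0, 0.3, 0], "hand": 2.5}
  ]
}}

```text
t: 26.95
eef_pos: [0.5188, 0.0058, 0.2089]
tcp_rot: [[0.962, -0.274, -0.001], [-0.274, -0.962, 0.001], [-0.001, -0.0, -1.0]]
wrist_force: [0.7, -0.3, -0.3]
grip_width: 0.425
```

```bash
python3 - <<'E'
from h import *
c=grab("wrist","w17")
move([.606,-.27,.2],-88)
E
```

```text
trans [15.3  24.23  2.09] rot [ 1.000e-02 -9.400e-01 -1.788e+01] j6 97.0
```

View pics/w17.png

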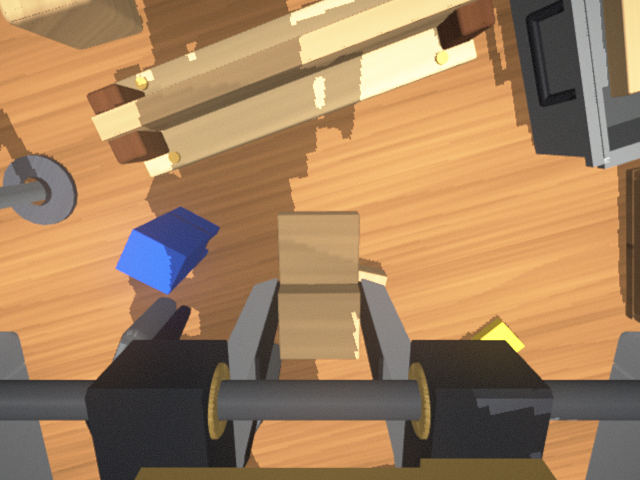

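Emit:
{"api": "arm_command", "payload": {
  "steps": [
    {"translation": [15.3, 24.2, 2.1], "rot": [0, -0.9, -17.9], "hand": 2.5},
    {"translation": [15.3, 24.2, 2.1], "rot": [0, -0.9, -17.9], "hand": 2.5},
    {"translation": [15.3, 24.2, 2.1], "rot": [0, -0.9, -17.9], "hand": 2.5},
    {"translation": [15.3, 24.2, 2.1], "rot": [0, -0.9, -17.9], "hand": 2.5},
    {"translation": [15.3, 24.2, 2.1], "rot": [0, -0.9, -17.9], "hand": 2.5},
    {"translation": [15.3, 24.2, 2.1], "rot": [0, -0.9, -17.9], "hand": 2.5},
    {"translation": [15.3, 24.2, 2.1], "rot": [0, -0.9, -17.9], "hand": 2.5},
    {"translation": [15.3, 24.2, 2.1], "rot": [0, -0.9, -17.9], "hand": 2.5},
    {"translation": [15.3, 24.2, 6], "rot": [0, -0.9, -17.9], "hand": 2.5},
    {"translation": [15.3, 24.2, 11], "rot": [0, -0.9, -17.9], "hand": 2.5},
    {"translation": [15.3, 24.2, 12], "rot": [0, -0.9, -17.9], "hand": 2.5},
    {"translation": [15.3, 24.2, 12], "rot": [0, -0.9, -17.9], "hand": 2.5}
  ]
}}

```text
t: 28.2
eef_pos: [0.6057, -0.2671, 0.0984]
tcp_rot: [[0.999, 0.037, -0.005], [0.037, -0.999, 0.003], [-0.005, -0.004, -1.0]]
wrist_force: [0.1, 0.3, 0.6]
grip_width: 0.422
```

Emit:
{"api": "arm_command", "payload": {
  "steps": [
    {"translation": [0, 0, 0], "rot": [0, 0, 0], "hand": 5.6},
    {"translation": [0, 0, 0], "rot": [0, 0, 0], "hand": 5.6},
    {"translation": [0, 0, 0], "rot": [0, 0, 0], "hand": 5.6},
    {"translation": [0, 0, -5], "rot": [0, 0, 0], "hand": 5.6},
    {"translation": [0, 0, -10], "rot": [0, 0, 0], "hand": 5.6},
    {"translation": [0, 0, -14], "rot": [0, 0, 0], "hand": 5.6},
    {"translation": [0, 0, -14], "rot": [0, 0, 0], "hand": 5.6}
  ]
}}

```text
t: 28.9
eef_pos: [0.6108, -0.2703, 0.2496]
tcp_rot: [[0.999, 0.037, 0.011], [0.037, -0.999, -0.006], [0.011, 0.007, -1.0]]
wrist_force: [1.0, -0.6, 0.7]
grip_width: 0.596
```

```bash
python3 - <<'E'
from h import *
c=grab("wrist","w18")
move([.45,-.03,.2],61.4)
E
```

```text
trans [-15.04 -24.51   4.37] rot [ 0.09 -0.36 30.71] j6 56.6
```

View pics/w18.png

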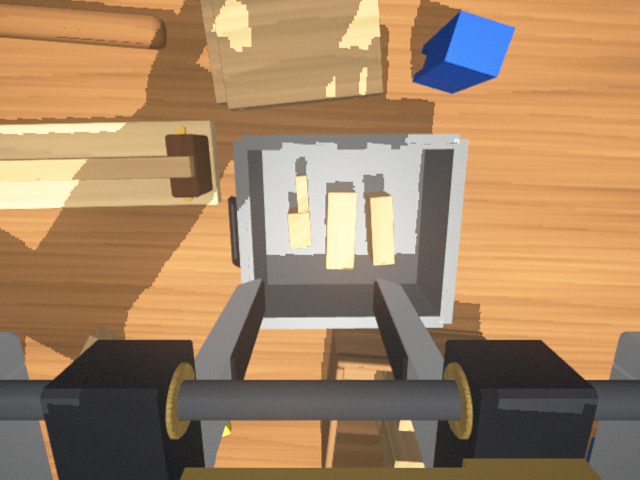

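Emit:
{"api": "arm_command", "payload": {
  "steps": [
    {"translation": [-15, -24.5, 4.4], "rot": [0, -0.4, 30.7], "hand": 5.6},
    {"translation": [-15, -24.5, 4.4], "rot": [0, -0.4, 30.7], "hand": 5.6},
    {"translation": [-15, -24.5, 4.4], "rot": [0, -0.4, 30.7], "hand": 5.6},
    {"translation": [-15, -24.5, 4.4], "rot": [0, -0.4, 30.7], "hand": 5.6},
    {"translation": [-15, -24.5, 4.4], "rot": [0, -0.4, 30.7], "hand": 5.6},
    {"translation": [-15, -24.5, 4.4], "rot": [0, -0.4, 30.7], "hand": 5.6},
    {"translation": [-15, -24.5, 4.4], "rot": [0, -0.4, 30.7], "hand": 5.6},
    {"translation": [-15, -24.5, 4.4], "rot": [0, -0.4, 30.7], "hand": 5.6},
    {"translation": [-15, -24.5, 4.4], "rot": [0, -0.4, 30.7], "hand": 5.6}
  ]
}}

```text
t: 29.85
eef_pos: [0.4511, -0.0309, 0.1999]
tcp_rot: [[0.878, -0.479, -0.0], [-0.479, -0.878, -0.002], [0.001, 0.002, -1.0]]
wrist_force: [0.6, -0.4, 0.2]
grip_width: 0.594
```

```bash
python3 - <<'E'
from h import *
c=grab("wrist","w19")
move([.4325,-.018,.023],61.4)
E
```

```text
trans [-2.29 -0.28 17.69] rot [ 0.1  -0.03 -0.06] j6 103.8
```

View pics/w19.png

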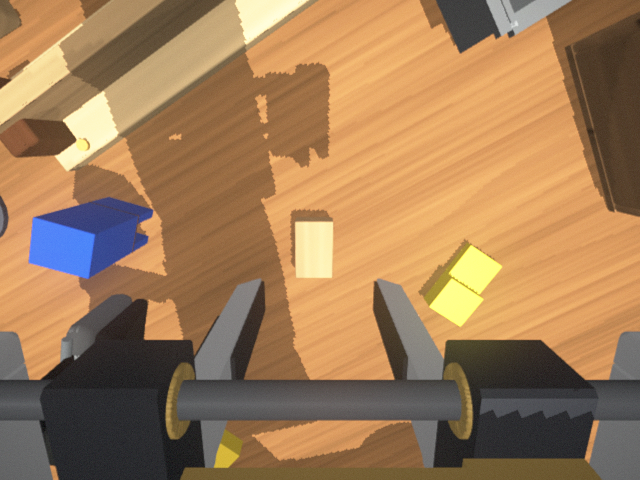

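Emit:
{"api": "arm_command", "payload": {
  "force": 25,
  "steps": [
    {"translation": [-2.3, -0.3, 5], "rot": [0, 0, 0], "hand": 5.6},
    {"translation": [-2.3, -0.3, 10], "rot": [0, 0, 0], "hand": 5.6},
    {"translation": [-2.3, -0.3, 14], "rot": [0, 0, 0], "hand": 5.6},
    {"translation": [-2.3, -0.3, 16.5], "rot": [0, 0, 0], "hand": 5.6},
    {"translation": [-2.3, -0.3, 17.5], "rot": [0, 0, 0], "hand": 5.6},
    {"translation": [-2.3, -0.3, 17.5], "rot": [0, 0, 0], "hand": 5.6},
    {"translation": [-2.3, -0.3, 17.5], "rot": [0, 0, 0], "hand": 2.3},
    {"translation": [-2.3, -0.3, 17.5], "rot": [0, 0, 0], "hand": 2.3},
    {"translation": [-2.3, -0.3, 17.5], "rot": [0, 0, 0], "hand": 2.3},
    {"translation": [-2.3, -0.3, 17.5], "rot": [0, 0, 0], "hand": 2.3},
    {"translation": [-2.3, -0.3, 14], "rot": [0, 0, 0], "hand": 2.3},
    {"translation": [-2.3, -0.3, 9], "rot": [0, 0, 0], "hand": 2.3}
  ]
}}

```text
t: 31.1
eef_pos: [0.4295, -0.0169, 0.1086]
tcp_rot: [[0.877, -0.48, -0.008], [-0.48, -0.877, 0.0], [-0.007, 0.004, -1.0]]
wrist_force: [0.9, -1.3, -0.9]
grip_width: 0.38
```

```bash
python3 - <<'E'
from h import *
move([.606,-.30,.2],-88);move([.606,-.30,.11],-88)
E
```

```text
trans [29.01 16.41 -9.27] rot [  0.1    0.43 -30.66] j6 105.0
trans [29.07 16.38 -0.27] rot [  0.1    0.43 -30.66] j6 105.0
```

Emit:
{"api": "arm_command", "payload": {
  "steps": [
    {"translation": [0, 0, -5], "rot": [0, 0, 0], "hand": 2.3},
    {"translation": [29, 16.4, -9.3], "rot": [0, 0, -30.7], "hand": 2.3},
    {"translation": [29, 16.4, -9.3], "rot": [0, 0, -30.7], "hand": 2.3},
    {"translation": [29, 16.4, -9.3], "rot": [0, 0, -30.7], "hand": 2.3},
    {"translation": [29, 16.4, -9.3], "rot": [0, 0, -30.7], "hand": 2.3},
    {"translation": [29, 16.4, -9.3], "rot": [0, 0, -30.7], "hand": 2.3},
    {"translation": [29, 16.4, -9.3], "rot": [0, 0, -30.7], "hand": 2.3},
    {"translation": [29, 16.4, -9.3], "rot": [0, 0, -30.7], "hand": 2.3},
    {"translation": [29, 16.4, -9.3], "rot": [0, 0, -30.7], "hand": 2.3},
    {"translation": [29, 16.4, -5], "rot": [0, 0, -30.7], "hand": 2.3},
    {"translation": [29, 16.4, 0], "rot": [0, 0, -30.7], "hand": 2.3},
    {"translation": [29, 16.4, 0.5], "rot": [0, 0, -30.7], "hand": 2.3}
  ]
}}

```text
t: 32.3
eef_pos: [0.5995, -0.2953, 0.0943]
tcp_rot: [[0.999, 0.036, -0.021], [0.036, -0.999, 0.009], [-0.021, -0.01, -1.0]]
wrist_force: [-0.7, 1.1, -1.7]
grip_width: 0.379
```

Emit:
{"api": "arm_command", "payload": {
  "steps": [
    {"translation": [0, 0, 0.5], "rot": [0, 0, 0], "hand": 5.6},
    {"translation": [0, 0, 0.5], "rot": [0, 0, 0], "hand": 5.6},
    {"translation": [0, 0, 0.5], "rot": [0, 0, 0], "hand": 5.6},
    {"translation": [0, 0, 0], "rot": [0, 0, 0], "hand": 5.6},
    {"translation": [0, 0, -5], "rot": [0, 0, 0], "hand": 5.6},
    {"translation": [0, 0, -10], "rot": [0, 0, 0], "hand": 5.6},
    {"translation": [0, 0, -15], "rot": [0, 0, 0], "hand": 5.6},
    {"translation": [0, 0, -19], "rot": [0, 0, 0], "hand": 5.6},
    {"translation": [0, 0, -19], "rot": [0, 0, 0], "hand": 5.6}
  ]
}}

```text
t: 33.2
eef_pos: [0.6075, -0.2996, 0.2967]
tcp_rot: [[0.999, 0.036, -0.004], [0.036, -0.999, -0.002], [-0.004, 0.002, -1.0]]
wrist_force: [-0.3, -0.5, 0.7]
grip_width: 0.6
```

```bash
python3 - <<'E'
from h import *
c=grab("wrist","w20");t=grab("top","top3");s=grab("scene","sc3")
crop(t,60,180,240,200,3.2,"top3c");crop(s,350,190,220,180,3.6,"sc3c")
E
```

```text
(no output)
```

View pics/w20.png

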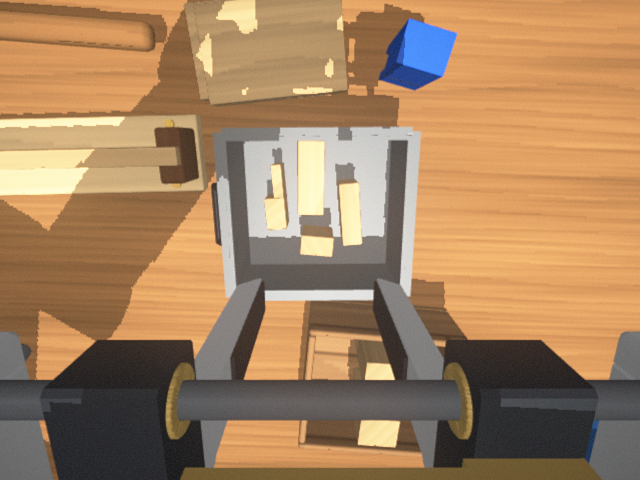

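View pics/top3c.png

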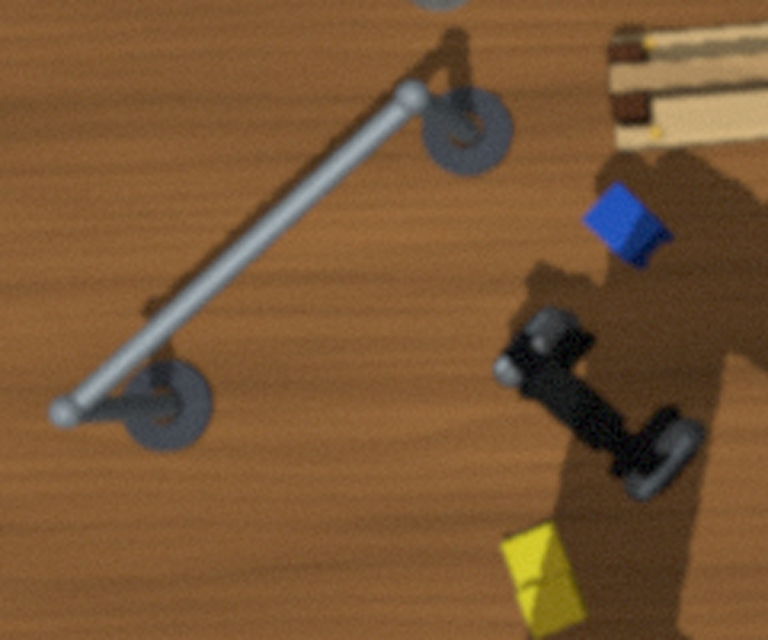

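View pics/sc3c.png

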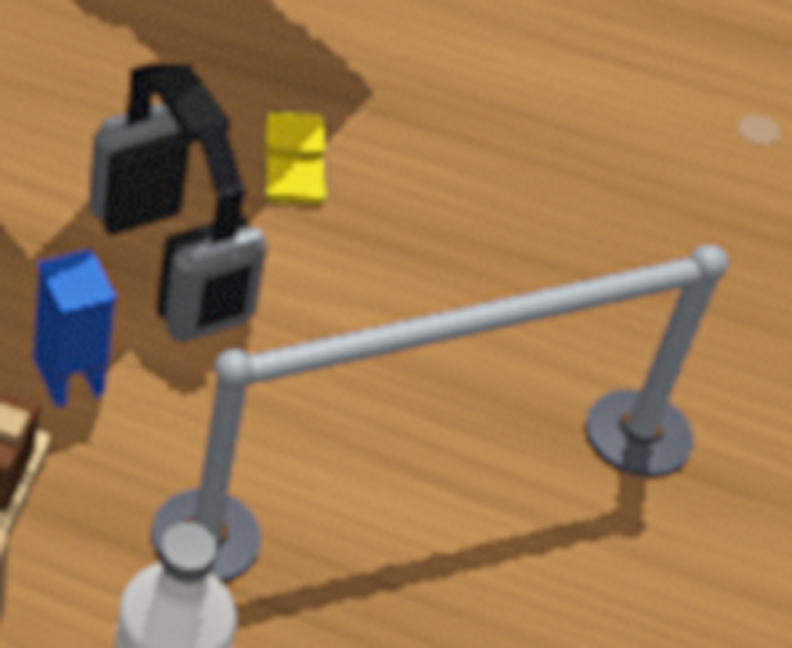

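```bash
python3 - <<'E'
from h import *
move([.385,.105,.37],-48.6)
E
```

```text
trans [-20.54 -41.05  -7.7 ] rot [ -0.89   0.9  -39.33] j6 54.5
```

Emit:
{"api": "arm_command", "payload": {
  "steps": [
    {"translation": [-20.5, -41, -7.7], "rot": [0, 0, -39.3], "hand": 7},
    {"translation": [-20.5, -41, -7.7], "rot": [0, 0, -39.3], "hand": 7},
    {"translation": [-20.5, -41, -7.7], "rot": [0, 0, -39.3], "hand": 7},
    {"translation": [-20.5, -41, -7.7], "rot": [0, 0, -39.3], "hand": 7},
    {"translation": [-20.5, -41, -7.7], "rot": [0, 0, -39.3], "hand": 7},
    {"translation": [-20.5, -41, -7.7], "rot": [0, 0, -39.3], "hand": 7},
    {"translation": [-20.5, -41, -7.7], "rot": [0, 0, -39.3], "hand": 7},
    {"translation": [-20.5, -41, -7.7], "rot": [0, 0, -39.3], "hand": 7},
    {"translation": [-20.5, -41, -7.7], "rot": [0, 0, -39.3], "hand": 7},
    {"translation": [-20.5, -41, -7.7], "rot": [0, 0, -39.3], "hand": 7},
    {"translation": [-20.5, -41, -7.7], "rot": [0, 0, -39.3], "hand": 7},
    {"translation": [-20.5, -41, -7.7], "rot": [0, 0, -39.3], "hand": 7}
  ]
}}

```text
t: 34.55
eef_pos: [0.385, 0.1043, 0.3685]
tcp_rot: [[0.75, 0.661, -0.023], [0.661, -0.75, 0.008], [-0.012, -0.021, -1.0]]
wrist_force: [0.7, -0.6, 0.3]
grip_width: 0.743
```

```bash
python3 - <<'E'
from h import *
c=grab("wrist","w21")
E
```

```text
(no output)
```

View pics/w21.png

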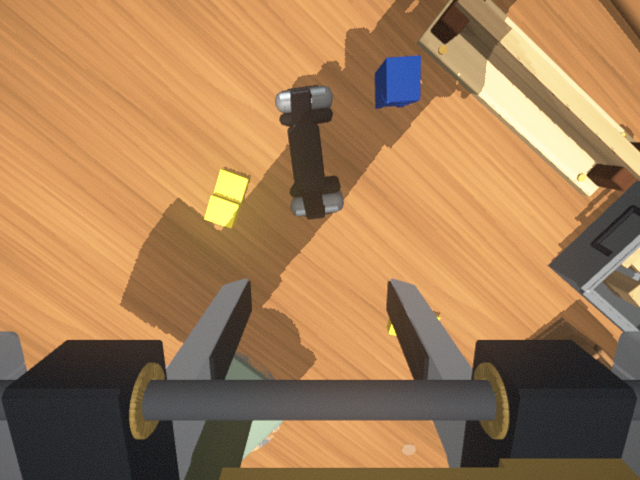

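```bash
python3 - <<'E'
from h import *
c=grab("wrist");im=c["pixels"][70:240,250:370,::-1].astype(float)
im=np.clip(im*2.2,0,255).astype(np.uint8);cv2.imwrite("pics/w21c.png",cv2.resize(im,None,fx=3.5,fy=3.5,interpolation=cv2.INTER_CUBIC))
t=grab("top");im=np.clip(t["pixels"][260:350,200:300,::-1].astype(float)*2.2,0,255).astype(np.uint8);cv2.imwrite("pics/t21c.png",cv2.resize(im,None,fx=6,fy=6,interpolation=cv2.INTER_CUBIC))
E
```

```text
(no output)
```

View pics/w21c.png

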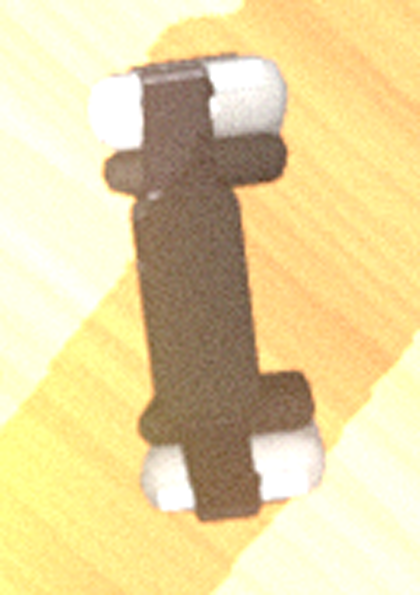

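View pics/t21c.png

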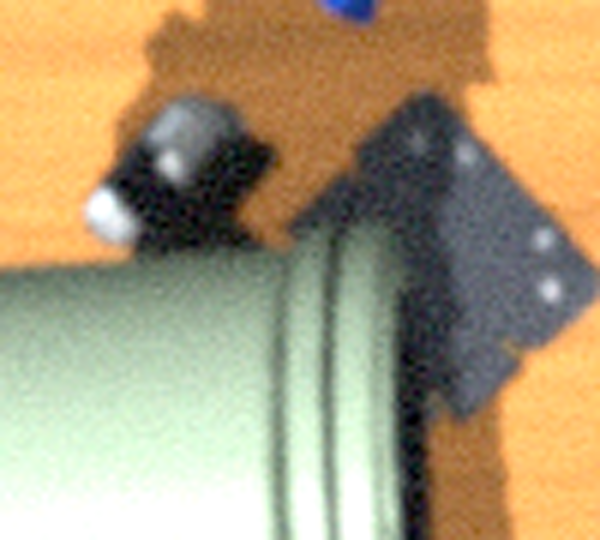

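```bash
python3 - <<'E'
from h import *
c=grab("wrist");t=grab("top")
g=lambda x,y:np.array((250+x/3.5,70+y/3.5))
L=[plane(c,g(*u),.165) for u in[(135,210),(155,400),(240,205),(258,385)]]
for a,b in((0,1),(2,3)):
    d=L[a]-L[b];print("x-axis angle",np.degrees(np.arctan2(d[1],d[0])))
print("width",np.linalg.norm(L[0]-L[2]),"corners",np.round(L,3).tolist())
u=g(196,303);print(plane(c,u,.165),plane(t,(240.6,307.5),.165),tri(c,u,t,(240.6,307.5)))
# whole-band ends as check of centre: band outer ends
print(plane(c,g(172,72),.08),plane(c,g(228,515),.08))
p=plane(c,u,.165);move([p[0],p[1],.25],-50)
E
```

```text
x-axis angle 46.27884462722429
x-axis angle 47.2277939033417
width 0.027951064875341117 corners [[0.427, 0.183, 0.165], [0.392, 0.146, 0.165], [0.446, 0.162, 0.165], [0.414, 0.127, 0.165]]
[0.41896875 0.15468403 0.165     ] [0.41551422 0.1518392  0.165     ] (array([0.41605949, 0.15519164, 0.14026651]), np.float64(0.002200114915968427))
[0.46193916 0.2077337  0.08      ] [0.36514754 0.09954623 0.08      ]
trans [ 6.   -1.41 11.89] rot [-1.16  0.64  1.25] j6 51.0
```

```bash
python3 - <<'E'
from h import *
move([.382,.117,.28],-42.5)
E
```

```text
trans [ 0.7  -1.07  8.94] rot [-1.2   0.56 -6.25] j6 51.0
```

Emit:
{"api": "arm_command", "payload": {
  "steps": [
    {"translation": [0.7, -1.1, 5], "rot": [-1.2, 0.6, -6.2], "hand": 7},
    {"translation": [0.7, -1.1, 8.9], "rot": [-1.2, 0.6, -6.2], "hand": 7},
    {"translation": [0.7, -1.1, 8.9], "rot": [-1.2, 0.6, -6.2], "hand": 7},
    {"translation": [0.7, -1.1, 8.9], "rot": [-1.2, 0.6, -6.2], "hand": 7},
    {"translation": [0.7, -1.1, 8.9], "rot": [-1.2, 0.6, -6.2], "hand": 7}
  ]
}}

```text
t: 35.3
eef_pos: [0.384, 0.117, 0.2833]
tcp_rot: [[0.677, 0.736, 0.006], [0.736, -0.677, 0.001], [0.004, 0.003, -1.0]]
wrist_force: [-0.1, 0.1, 0.0]
grip_width: 0.74
```

```bash
python3 - <<'E'
from h import *
c=grab("wrist","w22");im=c["pixels"][100:300,240:400,::-1].astype(float)
im=np.clip(im*2.5,0,255).astype(np.uint8);cv2.imwrite("pics/w22c.png",cv2.resize(im,None,fx=3,fy=3,interpolation=cv2.INTER_CUBIC))
E
```

```text
(no output)
```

View pics/w22.png

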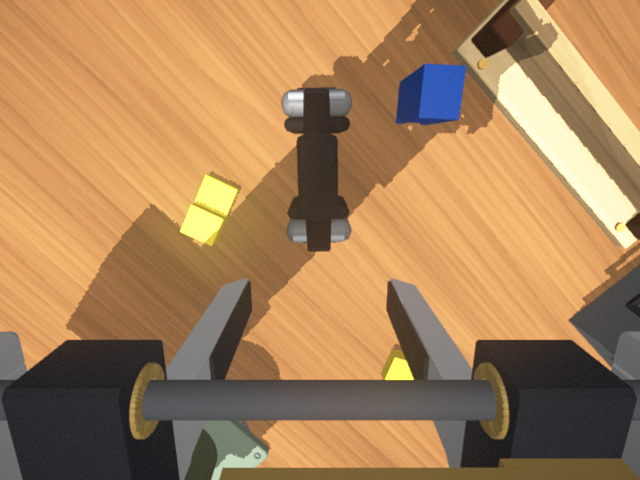

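View pics/w22c.png

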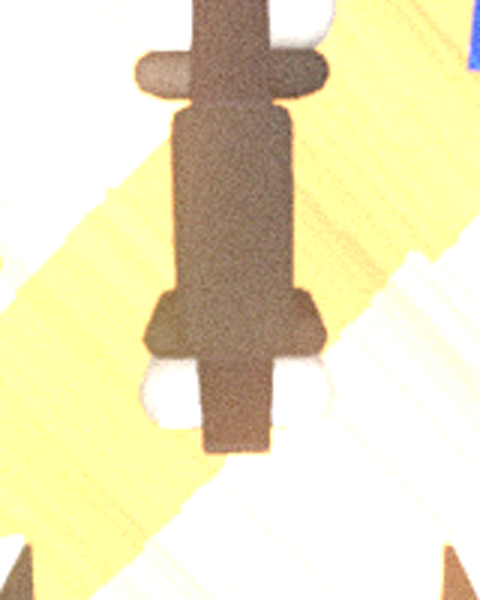

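```bash
python3 - <<'E'
from h import *
c=grab("wrist")
T=np.array(c["T_tool_cam"])
R1=np.array([[0.75,0.661,-0.023],[0.661,-0.75,0.008],[-0.012,-0.021,-1.0]]);p1=np.array([.385,.1043,.3685])
c1=dict(c);c1["position"]=p1+R1@T[:3,3];c1["attitude"]=R1@T[:3,:3]
f=lambda x,y:np.array((250+x/3.5,70+y/3.5));g=lambda x,y:np.array((240+x/3,100+y/3))
print(tri(c1,f(133,205),c,g(172,115)),tri(c1,f(238,197),c,g(292,112)))
print("bottom",tri(c1,f(228,517),c,g(237,452)))
for z in(.165,):
    P=[plane(c,g(*u),z) for u in[(173,105),(292,105),(290,356),(180,356)]];print(np.round(P,3).tolist(),np.mean(P,0),np.linalg.norm(P[0]-P[1]),np.linalg.norm(P[1]-P[2]))
P=[plane(c,g(231,-30),.08),plane(c,g(237,452),.08)];print(np.mean(P,0))
m=np.mean([plane(c,g(*u),.165) for u in[(173,105),(292,105),(290,356),(180,356)]],0)
move([m[0],m[1],.215],-42.6)
E
```

```text
(array([0.42581608, 0.18510467, 0.16025611]), np.float64(0.0002547227894535088)) (array([0.44672477, 0.16555092, 0.16831731]), np.float64(0.0015144191067420598))
bottom (array([0.37561094, 0.1074391 , 0.14222185]), np.float64(0.0007536579946886236))
[[0.428, 0.186, 0.165], [0.449, 0.167, 0.165], [0.407, 0.122, 0.165], [0.387, 0.141, 0.165]] [0.41763236 0.15406656 0.165     ] 0.02843818086847012 0.061080676016176276
[0.41462029 0.15033205 0.08      ]
trans [ 4.96 -0.05  6.87] rot [ 0.22 -0.28  0.01] j6 47.1
```

Emit:
{"api": "arm_command", "payload": {
  "force": 40,
  "steps": [
    {"translation": [2.5, 0, 1], "rot": [0.2, -0.3, 0], "hand": 6},
    {"translation": [5, 0, 2], "rot": [0.2, -0.3, 0], "hand": 6},
    {"translation": [5, 0, 5], "rot": [0.2, -0.3, 0], "hand": 6},
    {"translation": [5, 0, 7], "rot": [0.2, -0.3, 0], "hand": 6},
    {"translation": [5, 0, 7], "rot": [0.2, -0.3, 0], "hand": 6},
    {"translation": [5, 0, 7], "rot": [0.2, -0.3, 0], "hand": 6}
  ]
}}

```text
t: 36.0
eef_pos: [0.4194, 0.1541, 0.2152]
tcp_rot: [[0.677, 0.736, 0.002], [0.736, -0.677, -0.0], [0.001, 0.002, -1.0]]
wrist_force: [-0.1, 0.2, 1.0]
grip_width: 0.641
```

```bash
python3 - <<'E'
from h import *
c=grab("wrist","w23")
move([.4176,.154,.1725],-42.6)
E
```

```text
trans [-0.17 -0.17  4.33] rot [ 0.15 -0.15 -0.01] j6 51.7
```

View pics/w23.png

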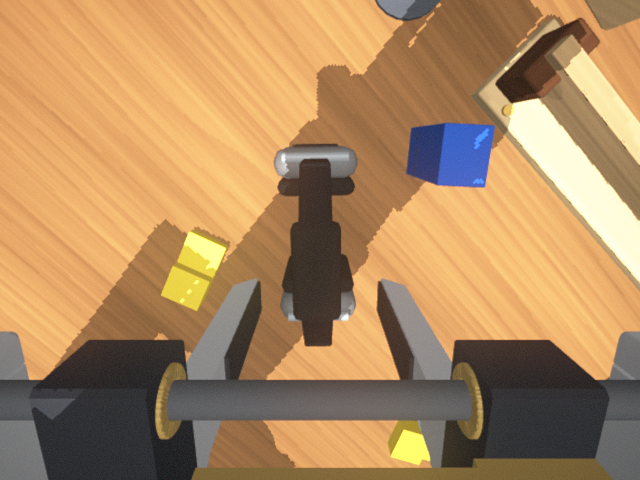

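```bash
python3 - <<'E'
from h import *
c=grab("wrist");crop(c,270,130,100,230,2.6,"w23c")
print(proj(c,[.4176,.154,.165]))
d=np.array([np.cos(np.radians(47.4)),np.sin(np.radians(47.4)),0])
print(proj(c,np.array([.4176,.154,.165])+.031*d),proj(c,np.array([.4176,.154,.165])-.031*d))
E
```

```text
[316.41510797 275.29738162]
[316.33403537 224.74731264] [316.49047403 322.28933122]
```

View pics/w23c.png

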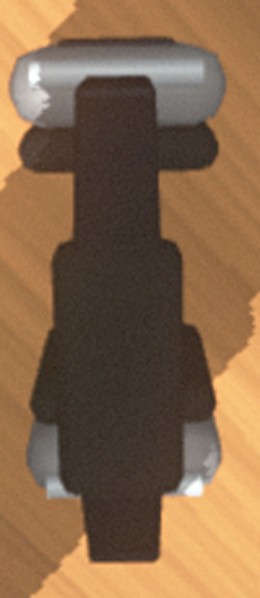

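Emit:
{"api": "arm_command", "payload": {
  "force": 40,
  "steps": [
    {"translation": [0, -0.1, 2], "rot": [0.1, -0.1, 0], "hand": 6},
    {"translation": [0, -0.1, 4], "rot": [0.1, -0.1, 0], "hand": 6},
    {"translation": [0, -0.1, 4.2], "rot": [0.1, -0.1, 0], "hand": 6},
    {"translation": [0, -0.1, 4.2], "rot": [0.1, -0.1, 0], "hand": 6}
  ]
}}

```text
t: 36.5
eef_pos: [0.4199, 0.1548, 0.1749]
tcp_rot: [[0.677, 0.736, 0.003], [0.736, -0.677, 0.0], [0.002, 0.002, -1.0]]
wrist_force: [0.6, -0.5, -0.5]
grip_width: 0.641
```

Emit:
{"api": "arm_command", "payload": {
  "force": 40,
  "steps": [
    {"translation": [-0.1, 0, 0.25], "rot": [0, 0, 0], "hand": 6},
    {"translation": [-0.1, 0, 0.25], "rot": [0, 0, 0], "hand": 6},
    {"translation": [-0.1, 0, 0.25], "rot": [0, 0, 0], "hand": 2},
    {"translation": [-0.1, 0, 0.25], "rot": [0, 0, 0], "hand": 2},
    {"translation": [-0.1, 0, 0.25], "rot": [0, 0, 0], "hand": 2},
    {"translation": [-0.1, 0, 0.25], "rot": [0, 0, 0], "hand": 2},
    {"translation": [-0.1, 0, 0.25], "rot": [0, 0, 0], "hand": 2},
    {"translation": [-0.1, 0, 0.25], "rot": [0, 0, 0], "hand": 2}
  ]
}}

```text
t: 37.3
eef_pos: [0.4192, 0.1541, 0.1724]
tcp_rot: [[0.677, 0.736, 0.003], [0.736, -0.677, 0.0], [0.002, 0.002, -1.0]]
wrist_force: [-0.8, -0.1, 0.1]
grip_width: 0.311
```

Emit:
{"api": "arm_command", "payload": {
  "steps": [
    {"translation": [0, 0, -2], "rot": [0, 0, 0], "hand": 2},
    {"translation": [0, 0, -5], "rot": [0, 0, 0], "hand": 2},
    {"translation": [0, 0, -9], "rot": [0, 0, 0], "hand": 2},
    {"translation": [0, 0, -13], "rot": [0, 0, 0], "hand": 2},
    {"translation": [0, 0, -17], "rot": [0, 0, 0], "hand": 2},
    {"translation": [0, 0, -20], "rot": [0, 0, 0], "hand": 2},
    {"translation": [0, 0, -22], "rot": [0, 0, 0], "hand": 2},
    {"translation": [0, 0, -22], "rot": [0, 0, 0], "hand": 2},
    {"translation": [0, 0, -22], "rot": [0, 0, 0], "hand": 2}
  ]
}}

```text
t: 38.2
eef_pos: [0.4183, 0.154, 0.3913]
tcp_rot: [[0.677, 0.736, 0.001], [0.736, -0.677, 0.0], [0.001, 0.001, -1.0]]
wrist_force: [-0.8, 0.4, -2.8]
grip_width: 0.314
```

```bash
python3 - <<'E'
from h import *
c=grab("wrist","w24");t=grab("top","top4");s=grab("scene","sc4")
E
```

```text
(no output)
```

View pics/w24.png

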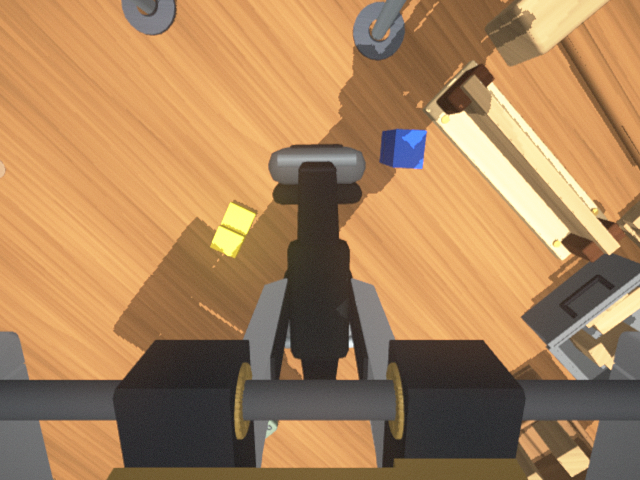

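View pics/sc4.png

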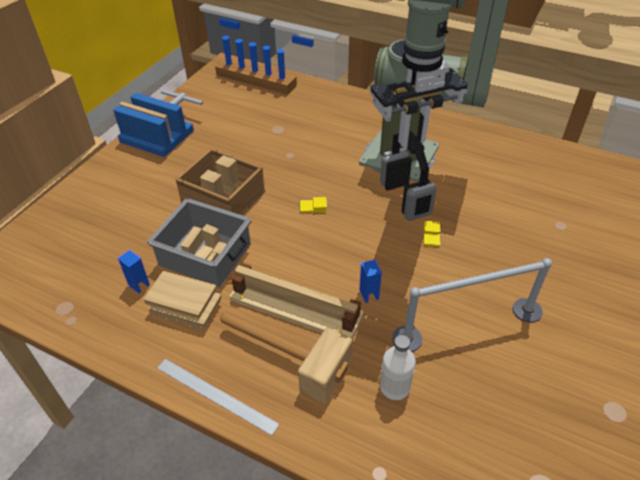

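```bash
python3 - <<'E'
from h import *
move([.415,.28,.40],-48.6)
E
```

```text
trans [ 9.1  -8.74 -1.  ] rot [-0.05  0.08  5.98] j6 51.7
```

Emit:
{"api": "arm_command", "payload": {
  "steps": [
    {"translation": [3, -3, -1], "rot": [0, 0, 2], "hand": 2},
    {"translation": [6, -6, -1], "rot": [0, 0, 4], "hand": 2},
    {"translation": [9.1, -8.7, -1], "rot": [0, 0, 6], "hand": 2},
    {"translation": [9.1, -8.7, -1], "rot": [0, 0, 6], "hand": 2},
    {"translation": [9.1, -8.7, -1], "rot": [0, 0, 6], "hand": 2},
    {"translation": [9.1, -8.7, -1], "rot": [0, 0, 6], "hand": 2}
  ]
}}

```text
t: 38.95
eef_pos: [0.415, 0.279, 0.3989]
tcp_rot: [[0.751, 0.661, -0.003], [0.661, -0.751, -0.002], [-0.004, -0.001, -1.0]]
wrist_force: [-0.5, -0.3, -1.9]
grip_width: 0.316
```

```bash
python3 - <<'E'
from h import *
c=grab("wrist","w25")
t=grab("top","top5")
E
```

```text
(no output)
```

View pics/w25.png

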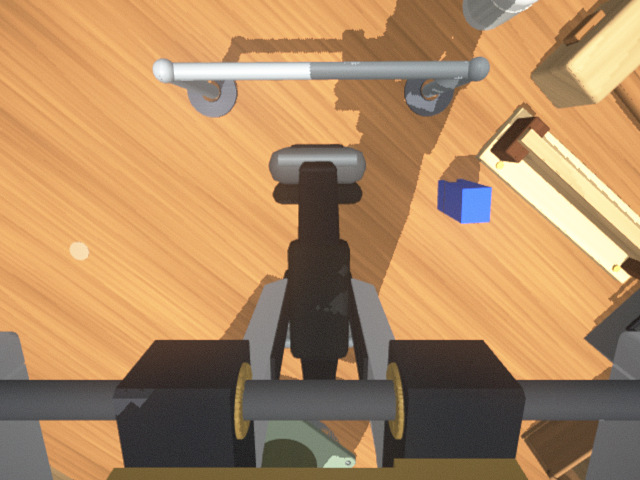

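```bash
python3 - <<'E'
from h import *
c=grab("wrist");t=grab("top")
A=plane(c,(479,69),.164);B=plane(c,(164,71),.164);print(A,B,np.linalg.norm(A-B))
print(tri(c,(479,69),t,(188.75,210.3)),tri(c,(164,71),t,(80.3,308.4)))
# bar centreline at cols 240,400
P=plane(c,(400,70),.164);Q=plane(c,(240,70.5),.164);d=P-Q
print(P,Q,np.degrees(np.arctan2(d[1],d[0])))
m=(A+B)/2;print("mid",m)
E
```

```text
[0.624741   0.25588098 0.164     ] [0.4212537  0.48478021 0.164     ] 0.30627102134013257
(array([0.62026778, 0.25733094, 0.17354021]), np.float64(0.0016976946569625402)) (array([0.42140141, 0.48425269, 0.16581977]), np.float64(0.00038194585947109994))
[0.57345113 0.3129054  0.164     ] [0.47042076 0.42949657 0.164     ] -48.533311006797
mid [0.52299735 0.3703306  0.164     ]
```

```bash
python3 - <<'E'
from h import *
move([.522,.371,.40],-48.5)
E
```

```text
trans [14.09  0.1  -0.02] rot [-0.03  0.08 -0.22] j6 72.7
```

Emit:
{"api": "arm_command", "payload": {
  "steps": [
    {"translation": [3, 0, 0], "rot": [0, 0, 0], "hand": 2},
    {"translation": [6, 0, 0], "rot": [0, 0, -0.2], "hand": 2},
    {"translation": [9, 0.1, 0], "rot": [0, 0, -0.2], "hand": 2},
    {"translation": [12, 0.1, 0], "rot": [0, 0, -0.2], "hand": 2},
    {"translation": [14.1, 0.1, 0], "rot": [0, 0, -0.2], "hand": 2},
    {"translation": [14.1, 0.1, 0], "rot": [0, 0, -0.2], "hand": 2},
    {"translation": [14.1, 0.1, 0], "rot": [0, 0, -0.2], "hand": 2},
    {"translation": [14.1, 0.1, 0], "rot": [0, 0, -0.2], "hand": 2}
  ]
}}

```text
t: 39.95
eef_pos: [0.5216, 0.3702, 0.4003]
tcp_rot: [[0.75, 0.662, -0.001], [0.662, -0.75, -0.001], [-0.002, -0.0, -1.0]]
wrist_force: [-0.6, 0.0, -2.7]
grip_width: 0.317
```

```bash
python3 - <<'E'
from h import *
c=grab("wrist","w26");s=grab("scene","sc5")
move([.522,.371,.22],-48.5)
E
```

```text
trans [ 9.000e-02 -1.000e-02  1.807e+01] rot [-0.02  0.04 -0.04] j6 76.2
```

View pics/w26.png

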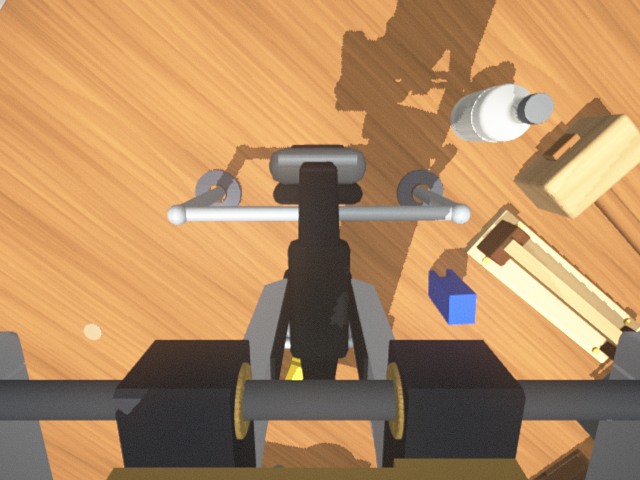

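View pics/sc5.png

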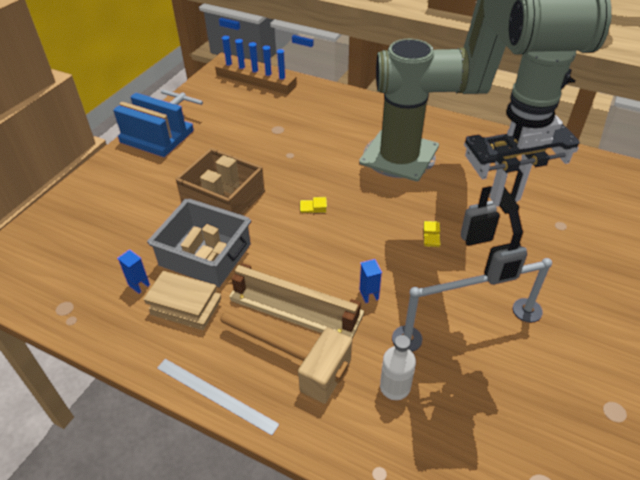

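```bash
python3 - <<'E'
from h import *
c=grab("wrist")
p,Rt,o=obs()
for u in[(178,214.5),(260,214),(400,213),(460,214)]:
    q=plane(c,u,.164);print(q,(Rt.T@(q-p)*100).round(2))
E
```

```text
[0.41999987 0.4833513  0.164     ] [ -0.13 -15.17  23.67]
[0.47894156 0.41748923 0.164     ] [-0.07 -6.34 23.67]
[0.57959014 0.30526331 0.164     ] [ 0.04  8.74 23.67]
[0.62161541 0.25606357 0.164     ] [-0.07 15.21 23.66]
```

Emit:
{"api": "arm_command", "payload": {
  "steps": [
    {"translation": [0, 0, 3], "rot": [0, 0, 0], "hand": 2},
    {"translation": [0, 0, 6], "rot": [0, 0, 0], "hand": 2},
    {"translation": [0, 0, 9], "rot": [0, 0, 0], "hand": 2},
    {"translation": [0, 0, 12], "rot": [0, 0, 0], "hand": 2},
    {"translation": [0, 0, 15], "rot": [0, 0, 0], "hand": 2},
    {"translation": [0, 0, 18], "rot": [0, 0, 0], "hand": 2},
    {"translation": [0, 0, 18.5], "rot": [0, 0, 0], "hand": 2},
    {"translation": [0, 0, 18.5], "rot": [0, 0, 0], "hand": 2},
    {"translation": [0, 0, 18.5], "rot": [0, 0, 0], "hand": 2}
  ]
}}

```text
t: 41.0
eef_pos: [0.5225, 0.371, 0.2181]
tcp_rot: [[0.749, 0.662, 0.003], [0.662, -0.749, 0.002], [0.003, 0.001, -1.0]]
wrist_force: [-0.3, 0.1, -2.2]
grip_width: 0.316
```

```bash
python3 - <<'E'
from h import *
s=grab("scene","sc6");crop(s,380,170,220,170,3.6,"sc6c")
move([.522,.371,.196],-48.5)
E
```

```text
trans [-0.08 -0.04  2.26] rot [ 0.05 -0.24 -0.03] j6 76.2
```

View pics/sc6c.png

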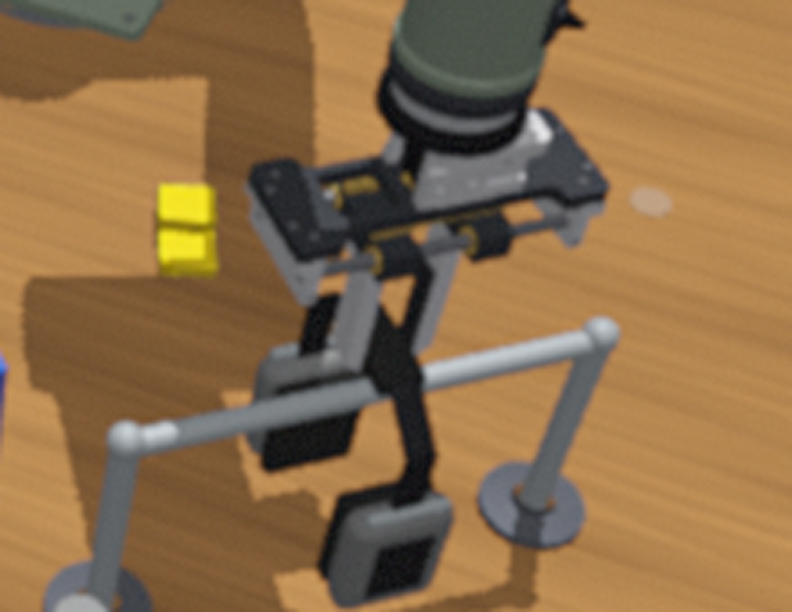

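One cup on each side of the bar. Lower slowly until contact.

Emit:
{"api": "arm_command", "payload": {
  "steps": [
    {"translation": [-0.1, 0, 0.6], "rot": [0, -0.2, 0], "hand": 2},
    {"translation": [-0.1, 0, 1.2], "rot": [0, -0.2, 0], "hand": 2},
    {"translation": [-0.1, 0, 1.8], "rot": [0, -0.2, 0], "hand": 2},
    {"translation": [-0.1, 0, 2.2], "rot": [0, -0.2, 0], "hand": 2},
    {"translation": [-0.1, 0, 2.3], "rot": [0, -0.2, 0], "hand": 2},
    {"translation": [-0.1, 0, 2.3], "rot": [0, -0.2, 0], "hand": 2}
  ]
}}

```text
t: 41.65
eef_pos: [0.5219, 0.3704, 0.1949]
tcp_rot: [[0.749, 0.662, 0.0], [0.662, -0.749, -0.001], [-0.0, 0.001, -1.0]]
wrist_force: [-0.1, 0.1, -2.7]
grip_width: 0.316
```

Emit:
{"api": "arm_command", "payload": {
  "steps": [
    {"translation": [0, 0, 0.15], "rot": [0, 0, 0], "hand": 2},
    {"translation": [0, 0, 0.15], "rot": [0, 0, 0], "hand": 2},
    {"translation": [0, 0, 0.15], "rot": [0, 0, 0], "hand": 2}
  ]
}}

```text
t: 41.95
eef_pos: [0.522, 0.3705, 0.1936]
tcp_rot: [[0.749, 0.662, 0.0], [0.662, -0.749, -0.001], [-0.0, 0.001, -1.0]]
wrist_force: [-0.4, -0.6, -2.6]
grip_width: 0.317
```

Emit:
{"api": "arm_command", "payload": {
  "steps": [
    {"translation": [0, 0, 0], "rot": [0, 0, 0], "hand": 3.2},
    {"translation": [0, 0, 0], "rot": [0, 0, 0], "hand": 3.6},
    {"translation": [0, 0, 0], "rot": [0, 0, 0], "hand": 4.4},
    {"translation": [0, 0, 0], "rot": [0, 0, 0], "hand": 5.2},
    {"translation": [0, 0, 0], "rot": [0, 0, 0], "hand": 5.2},
    {"translation": [0, 0, -2], "rot": [0, 0, 0], "hand": 5.2},
    {"translation": [0, 0, -5], "rot": [0, 0, 0], "hand": 5.2},
    {"translation": [0, 0, -10], "rot": [0, 0, 0], "hand": 5.2},
    {"translation": [0, 0, -15], "rot": [0, 0, 0], "hand": 5.2},
    {"translation": [0, 0, -20], "rot": [0, 0, 0], "hand": 5.2},
    {"translation": [0, 0, -20], "rot": [0, 0, 0], "hand": 5.2}
  ]
}}

```text
t: 43.05
eef_pos: [0.5245, 0.3721, 0.4045]
tcp_rot: [[0.749, 0.662, 0.016], [0.662, -0.749, 0.008], [0.017, 0.005, -1.0]]
wrist_force: [0.3, -0.1, -0.1]
grip_width: 0.553
```

```bash
python3 - <<'E'
from h import *
w=grab("wrist","w27");s=grab("scene","sc7");t=grab("top","top7");crop(s,380,170,220,170,3.6,"sc7c");crop(s,100,130,260,220,3,"sc7d")
E
```

```text
(no output)
```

View pics/sc7c.png

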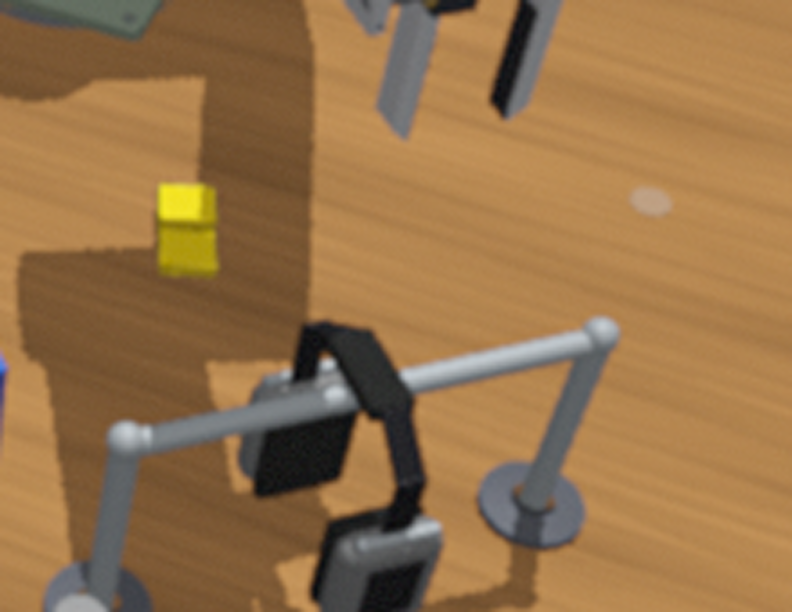

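View pics/w27.png

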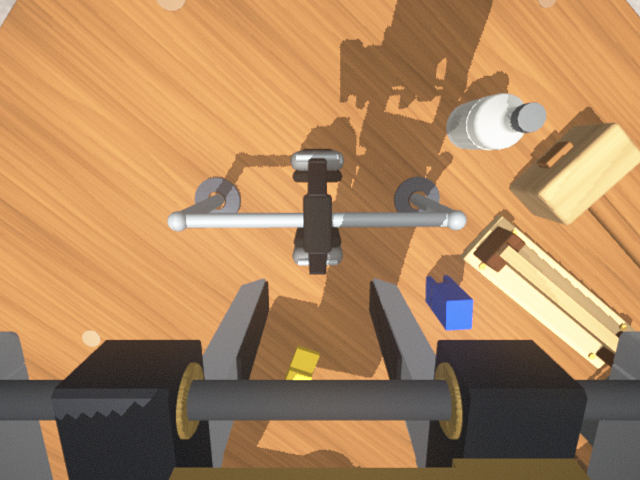

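View pics/sc7d.png

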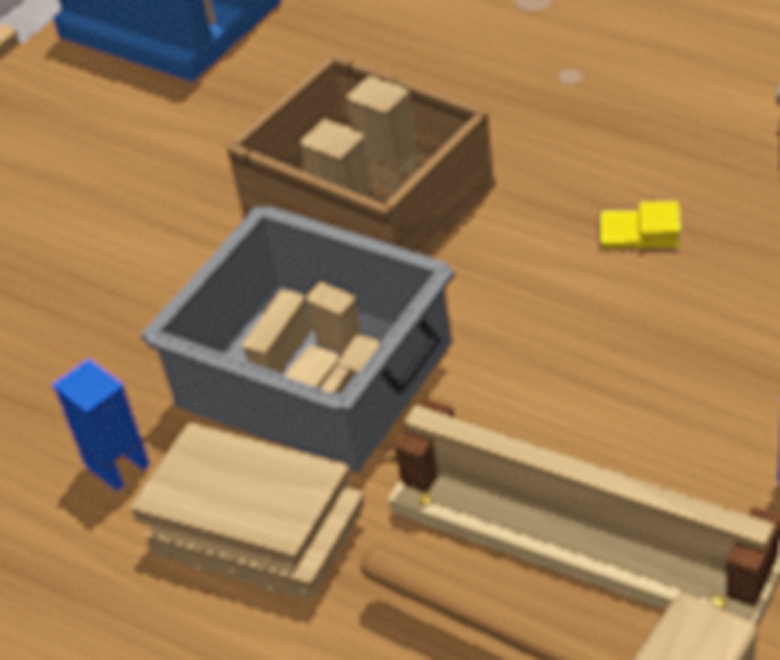

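View pics/top7.png

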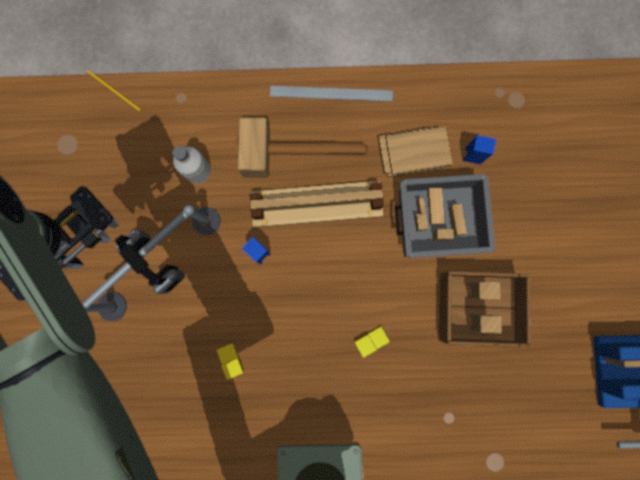

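Emit:
{"api": "arm_command", "payload": {
  "steps": [
    {"translation": [0, 0, -2], "rot": [0, 0, 0], "hand": 5.2},
    {"translation": [0, 0, -2], "rot": [0, 0, 0], "hand": 5.2},
    {"translation": [0, 0, -2], "rot": [0, 0, 0], "hand": 5.2},
    {"translation": [0, 0, -2], "rot": [0, 0, 0], "hand": 5.2},
    {"translation": [0, 0, -2], "rot": [0, 0, 0], "hand": 5.2},
    {"translation": [0, 0, -2], "rot": [0, 0, 0], "hand": 5.2},
    {"translation": [0, 0, -2], "rot": [0, 0, 0], "hand": 5.2},
    {"translation": [0, 0, -2], "rot": [0, 0, 0], "hand": 5.2}
  ]
}}

```text
t: 44.0
eef_pos: [0.5218, 0.3705, 0.4133]
tcp_rot: [[0.749, 0.662, 0.0], [0.662, -0.749, -0.001], [-0.0, 0.001, -1.0]]
wrist_force: [-0.5, -0.3, 0.8]
grip_width: 0.552
```

```bash
python3 - <<'E'
from h import *
s=grab("scene");a=cv2.imread("pics/sc7.png")[250:370,430:520].astype(int);b=s["pixels"][250:370,430:520,::-1].astype(int)
d=np.abs(a-b).max(2);print("changed px",(d>40).sum());crop(s,380,170,220,190,3.4,"sc8c")
E
```

```text
changed px 11
```

View pics/sc8c.png

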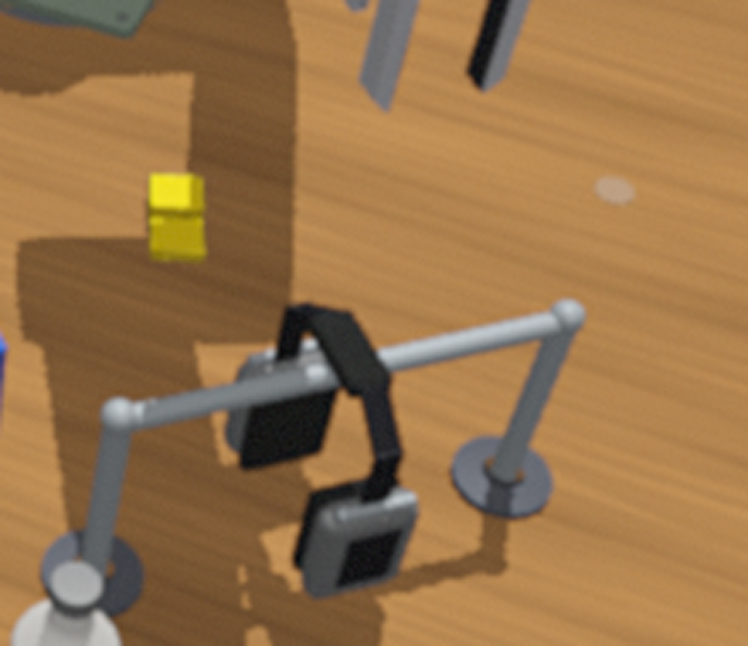

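The ear defenders hang still, level, one cup each side and clear of the bench.

```bash
python3 -c "
from plant import job
print(job.hand_in())"
```

```text
the job is handed in; nothing more can be done
None
```

The bench is cleared and the job is handed in, about 44 s into the 210 s allowed.

- **Uprights:** two were on the rail board, the middle place was empty. Both came off with a straight upward pull and stand in the wooden crate.
- **Offcuts:** all four, including the half-lapped one, are in the grey tub.
- **Ear defenders:** the one pair present hangs over the middle of the bar, one cup on each side, clear of the bench.

**Last checks:**
- The overhead and side pictures show two uprights in the crate, four offcuts in the tub and an empty rail board.
- The side view of the ear defenders barely changed over the last second before hand-in, so they are hanging still.
- The wrist force read near zero, with the gripper about 20 cm above the bar.
- The mallet, boards, glue bottle and the blue and yellow look-alikes show at their starting places in the pictures; I judged this by eye and did not measure it.

**Disagreement:** one two-view height for the ear defenders' crown came out at 0.140 m. It came from a badly picked centre point. A second wrist view at the pad corners gave 0.160 and 0.168 m against the stated 0.165 m, and I used that.

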